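# Uncover the tilted sample and hold the spring probe on its marked spot

### The job

Take the cover plate off the tilted sample and hang it by its eye over the upright post, lying flat on the post's base. Then take the contact probe from its stand and hold it by its handle with the tip inside the marked ring on the sample, square to the sloping face, pressed lightly so that the spring tip is pushed about half-way in (5 mm). Finish while still holding it there, steady, for the reading, and leave the bottle, the glass dish and the slide box where they are.

Things in the scene. Friction and masses are not known exactly. Their poses are not given: they have to be found in the camera images.
- stage: fixed sample stage with a level dark steel foot 100 x 90 x 12 mm; origin under the foot's centre, on the table. It carries the tilted sample slab, whose face centre is 48 mm straight above this origin. At yaw 0 the face leans down towards the robot (-x).
- spot (a point): centre of the marked ring (13 mm across, dark line, cross through it) on the sample's polished metal disc, on the face's surface; under the cover at first. z: outward normal of the face, 15 degrees from vertical, leaning to the stage's -x; x up the slope, y across. The face is flat, 124 (x) by 100 mm (y), centred at x = -10, y = -8 mm from here, with a ledge 5 mm high along its low edge.
- cover: loose bare aluminium cover plate 110 (x) x 70 (y) x 5 mm (z), 0.14 kg, lying on the tilted face over the spot; origin under the plate's centre, z out of its top. A grip rib stands on its top: 46 mm long in x, 12 mm thick in y, from z = 5 to 33 mm, centred at x = -10 mm, y = 0; hold it across y. The eye is at x = +36 mm.
- cover_eye (a point): centre of the eye, a 27 mm hole through the cover plate, at the underside of the plate; axes as the cover's (rib centre 46 mm away in -x).
- post: fixed upright steel post 14 mm thick, its top (tapered) 50 mm above the table, in the middle of a dark round base 120 mm across and 10 mm high; origin under the base's centre, on the table. It stands at one side of the stage, left or right, and the probe stand at the other.
- stand: fixed white block 64 x 64 x 58 mm with an upright 19 mm hole in the middle, in which the probe stands; origin under its centre, on the table.
- probe: loose pen-like contact probe, 0.1 kg, upright in the stand, tip down; origin at the end of the fully extended tip (8 mm above the table at start), z from tip to handle. Round grey handle 22 mm thick, z = 56 to 116 mm (grasp at 88); black collar 30 mm across, z = 50 to 56, rests on the stand; 14 mm steel nose down to z = 15, then the 6 mm round-ended spring tip. Lift 50 mm to clear the stand.
- plunger (a joint): how far the spring tip is pushed into the probe, in m: 0 fully out, 0.010 fully in; spring of 400 N/m without preload (5 mm is 2 N).
- probe_tip (a point): the very end of the spring tip, moving with it; z along the probe from tip to handle.
- bottle: bystander: amber bottle 44 mm thick, 100 mm high, beyond the stage; origin under its centre. Not to be moved.
- dish: bystander: low round glass dish 90 mm across, 22 mm high, beyond the stage; origin under its centre. Not to be moved.
- slide_box: bystander: white flat slide box 60 x 90 x 32 mm between robot and stage; origin under its centre. Not to be moved.
Things that resemble listed ones, but are neither listed nor needed, are in the scene too. Leave any black, red or turquoise look-alike of the cover alone.

How it is judged:
By the outcome, as a careful person would: the job done as asked, in the order asked, and still so for the second after the job is handed in, while the arm keeps its last pose, push and grip.
It also fails if it takes over 58 s, if anything falls off the work surface, if the arm or the gripper's body presses on something with over 40 N, if the wrist force passes 120 N, or if a joint passes its speed limit or range.

### The arm

A 7-joint arm with a two-finger parallel gripper is mounted at the origin on the work surface. World frame = base frame: x ahead of the robot, y to its left, z up, the work surface at z = 0. Lengths are in m, angles in rad, forces in N, time in s.
With the tool pointing down it reaches from about 0.425 to 0.925 m from the base axis. Payload 6.8 kg.
Tool frame: the origin (TCP) lies midway between the tips of the shut fingers; the grasp point (between the pads) lies 19 mm behind it (bot.pinch_z is the distance from the TCP to the grasp point, in m); x points along the fingers, y is the direction in which the jaws open and shut, and the axes are right-handed (so a half turn about x gives the same grasp; the last joint's range is limited). The gripper opens to 85 mm and grips with 20 to 120 N. Pads are 22 mm wide; open, the fingers measure 114 mm over their backs; the gripper's body (76 mm by 85 mm) begins 54 mm behind the grasp point. The pads swing forward as they close: fully open they stand 13 mm farther back than shut.
Start: joints at [-1.376, 0.477, 0.022, 1.555, -0.011, 1.109, -0.083], TCP at [0.201, 0.644, 0.231] pointing down, gripper open.
Joint ranges: [-2.96, 2.96], [-0.34, 2.1], [-1.41, 1.46], [0.24, 2.44], [-1.37, 4.51], [0.17, 1.92], [-2.96, 2.96]. Speed limits (rad/s): [2.39, 2.39, 3.14, 3.14, 3.14, 3.14, 3.14].

### API

Orientations are given as a unit quaternion [w, x, y, z].
In Python, from station import bot gives the robot as it stands. The module is installed in compiled form; this text tells all that it offers.
- The arm moves only by the tool step_arm, never from a script. Its argument "plan" is a list of rows, each a list of 6 numbers: the shift along the tool's x, y, z in units of 40 mm (1.0 is 40 mm), then the turn, a rotation vector about the tool's x, y, z in units of 360 degrees (1.0 is 360 degrees). In form: [[dx, dy, dz, ax, ay, az], ...]. A call has 1 to 8 rows; each row shifts and turns the commanded pose from where the row before left it, along the tool's axes as they then stand; what a row does not reach is not made up. A row lasts 1/8 s, in which the tool goes at most 62.5 mm and 10.7 degrees, less where a joint would pass 70% of its speed; a pose out of reach is approached as far as the arm can. A call with a number of a shift or a turn outside -1 to 1 is refused whole. A call with a gripper value outside its range is refused whole. "fingers" is the closure, from -1 (fully open) to 1 (shut), set as the call begins (left out, the last holds). The fingers move at their own pace and stop on an object; "force" is the grip in N (left out, the last holds). Time passes only in rows, so rows that do not move let the fingers close. It gives the time, the measured TCP pose, the force and the opening at its end, in the units of the state.
- bot.get_obs(): the state, without advancing time (a new reading comes with each control period).
- bot.read_camera(name): name is "side" or "top"; returns (picture, depth): 384x512x3 uint8, red, green, blue; 384x512 float32, m along the optical axis (not along the pixel's ray), 0 where there is no reading.
- bot.camera_model(name): a dict with "mtx" (3x3 intrinsics, pixels), "origin" and "rotation" of the camera in the world. Camera axes: x right, y up, looking along -z (the intrinsics and any distortion apply to the point x, -y, -z); pixel columns grow to the right and rows downward; lengths in m; the calibration is good to about 2 mm. A picture is of the moment at which its call begins. camera_model takes no time and is no camera call.
- bot.hand_in(): hands the job in, once; it reports no verdict.
The state is a dict: "t": time; "q": joint angles; "joint_vel": joint speeds; "joint_torque": joint torques, N m; "eef_pos": TCP position; "tool_rot": TCP orientation; "contact_force": force on the tool from outside, world axes, zero at the start; "torque": the same for the moment, N m; "gripper_width": opening from 0.0 (shut) to 1.0 (fully open).
Only numpy, scipy, OpenCV 4.12 (cv2) and the standard library are available. Lean on these libraries where they do the work, as an engineer would, in place of code of your own. Each camera call takes 0.05 s, during which the arm holds its last target.

## Working session

There is one attempt and no reset: what is moved stays moved. The work goes in short steps, Python scripts to look and compute and a tool call to move; the robot and the scene stay as the last step left them, time stands still between calls to the robot, and variables do not carry over. Pictures are saved under pics/ and viewed, and the job is handed in when it is done.

Besides the shell and the picture viewer there is one more tool, called after ">>>" by a JSON object that holds its "api" and its "payload". step_arm: Moves the arm, as the interface text tells. Shifts and turns lie within -1 to 1; 1 stands for 40 mm of shift or 360 degrees of turn. Its arguments: {"type":"object","properties":{"plan":{"type":"array"},"fingers":{"type":"number"},"force":{"type":"number"}},"required":["plan"]}

```bash
mkdir -p pics; ls; python3 - <<'E'
from station import bot
import cv2,numpy as np
o=bot.get_obs()
for k,v in o.items(): print(k,np.round(v,3))
print(bot.pinch_z)
for n in("side","top"):
    m=bot.camera_model(n); print(n,m)
    p,d=bot.read_camera(n)
    np.savez(f"pics/{n}0.npz",p=p,d=d)
    cv2.imwrite(f"pics/{n}0.png",cv2.resize(p[:,:,::-1],(800,600),interpolation=cv2.INTER_CUBIC))
E
```

```text
pics
t 0.0
q [-1.376  0.478  0.022  1.556 -0.012  1.109 -0.083]
joint_vel [ 0.001  0.001 -0.001  0.001 -0.    -0.    -0.001]
joint_torque [-0.0000e+00 -5.9643e+01  1.6070e+00 -2.8119e+01  1.2000e-02  9.0000e-03
  0.0000e+00]
eef_pos [0.201 0.644 0.23 ]
tool_rot [ 0.699  0.106  0.699 -0.107]
contact_force [-0.299 -0.319  0.137]
torque [-0.02   0.029  0.006]
gripper_width 1.003
0.0187
side {'mtx': array([[365.70289541,   0.        , 252.78760995],
       [  0.        , 365.70289541, 183.0467462 ],
       [  0.        ,   0.        ,   1.        ]]), 'origin': array([0.18787716, 0.52428147, 0.64558312]), 'rotation': array([-0.28967944, -0.11769173,  0.38174345,  0.86977377])}
top {'mtx': array([[443.03714648,   0.        , 266.03500711],
       [  0.        , 443.03714648, 182.58087539],
       [  0.        ,   0.        ,   1.        ]]), 'origin': array([0.45638151, 0.03306152, 1.31891546]), 'rotation': array([ 0.70886926,  0.01893755, -0.02660203, -0.70458362])}
```

View pics/side0.png

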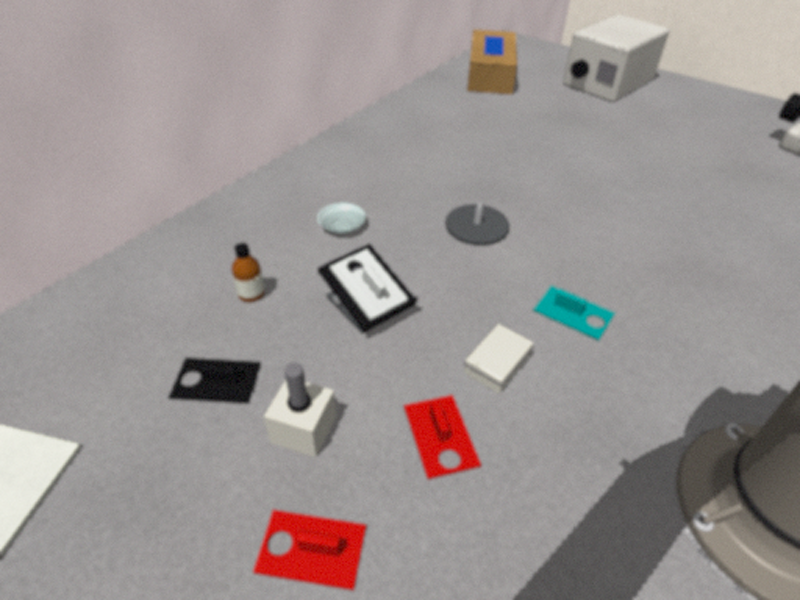

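View pics/top0.png

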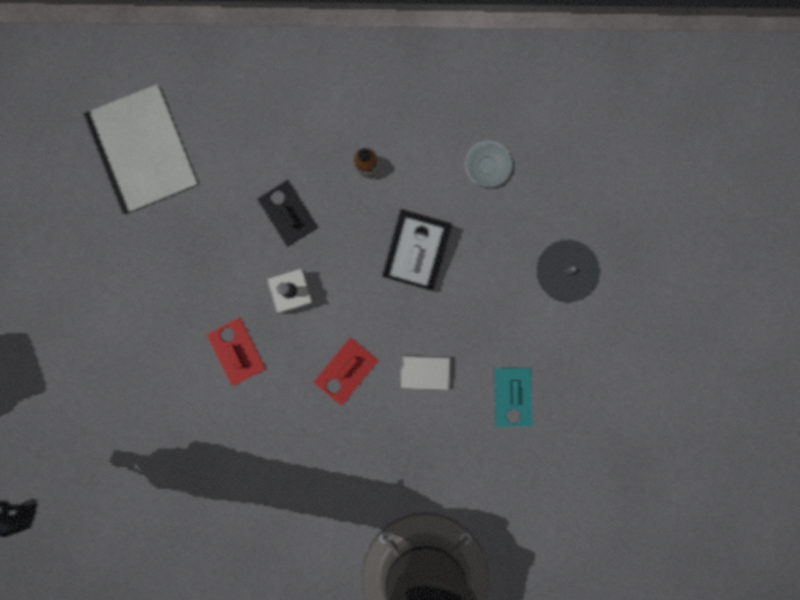

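The side view shows the aluminium cover on the stage at (368,285), with its eye at (357,265). The probe stands at (297,385) and the post at (480,222). In the top view the cover is at (418,250), the probe at (288,290) and the post at (570,270).

Look-alikes in the top view are black (288,212), red (236,352), red (346,371) and turquoise (513,397). I choose the bare aluminium plate on the tilted stage at (418,250).

```bash
cat > h.py <<'E'
import numpy as np,cv2
from scipy.spatial.transform import Rotation as R
from station import bot
def rot(q): q=np.asarray(q); return R.from_quat([q[1],q[2],q[3],q[0]])
CM={n:bot.camera_model(n) for n in("side","top")}
def ray(n,u,v):
    m=CM[n]; K=m['mtx']; 
    d=np.stack([(np.asarray(u,float)-K[0,2])/K[0,0],-(np.asarray(v,float)-K[1,2])/K[1,1],-np.ones_like(np.asarray(u,float))],-1)
    return np.array(m['origin']),rot(m['rotation']).apply(d)
def onplane(n,u,v,p0,nn):
    o,d=ray(n,u,v); d=np.atleast_2d(d); t=((np.asarray(p0)-o)@nn)/(d@nn); return o+d*t[:,None]
def onz(n,u,v,z): return onplane(n,u,v,[0,0,z],np.array([0,0,1.]))
def proj(n,P):
    m=CM[n];K=m['mtx']; c=rot(m['rotation']).inv().apply(np.atleast_2d(P)-m['origin'])
    return np.stack([K[0,0]*c[:,0]/-c[:,2]+K[0,2],K[1,1]*c[:,1]/c[:,2]+K[1,2]],-1) if False else np.stack([K[0,0]*c[:,0]/-c[:,2]+K[0,2],K[1,1]*(-c[:,1])/-c[:,2]+K[1,2]],-1)
def cloud(n,d):
    v,u=np.mgrid[:384,:512]; o,r=ray(n,u.ravel(),v.ravel()); return (o+r*d.ravel()[:,None]).reshape(384,512,3)
def tri(a,b):
    o1,d1=ray("side",*a);o2,d2=ray("top",*b)
    A=np.stack([d1,-d2],1);t=np.linalg.lstsq(A,o2-o1,rcond=None)[0]
    p,q=o1+d1*t[0],o2+d2*t[1]; return (p+q)/2,np.linalg.norm(p-q)
E
python3 - <<'E'
from h import *
for n in("side","top"):
    z=np.load(f"pics/{n}0.npz");p,d=z['p'],z['d'];C=cloud(n,d)
    print(n,"depth zero frac",(d==0).mean())
    t=C[300:310,200:210] if n=="top" else C[250:260,140:150]
    print("table z",t[...,2].mean(),t[...,2].std())
    box=(slice(140,215),slice(195,275)) if n=="side" else (slice(125,195),slice(235,300))
    s=8 if n=="top" else 7
    im=cv2.resize(p[box][:,:,::-1],None,fx=s,fy=s,interpolation=cv2.INTER_CUBIC)
    im=np.clip(im.astype(float)*(2 if n=="top" else 1),0,255).astype(np.uint8)
    cv2.imwrite(f"pics/crop_{n}.png",im);print(im.shape)
    # stand, post
    for name,(u,v) in (dict(standtop=(184,186),dish=(312,105),post=(364,173),cov=(263,168),probe=(183,186)) if n=="top" else dict(post=(306,132),postbase=(298,145),standtop=(202,256),probetop=(188,237),cov=(245,190))).items():
        print(name,np.round(C[v,u],3))
E
```

```text
side depth zero frac 0.0037485758463541665
table z 0.007959674842574043 0.0641209949737183
(525, 560, 3)
post [ 0.57  -0.264  0.046]
postbase [ 0.581 -0.247  0.005]
standtop [0.512 0.236 0.055]
probetop [0.523 0.253 0.122]
cov [0.566 0.026 0.041]
top depth zero frac 0.0039011637369791665
table z 0.0006696400319923668 0.002175009244508352
(560, 520, 3)
standtop [0.523 0.241 0.124]
dish [ 0.776 -0.118  0.006]
post [ 0.569 -0.266  0.035]
cov [0.578 0.029 0.071]
probe [0.523 0.244 0.124]
```

View pics/crop_side.png

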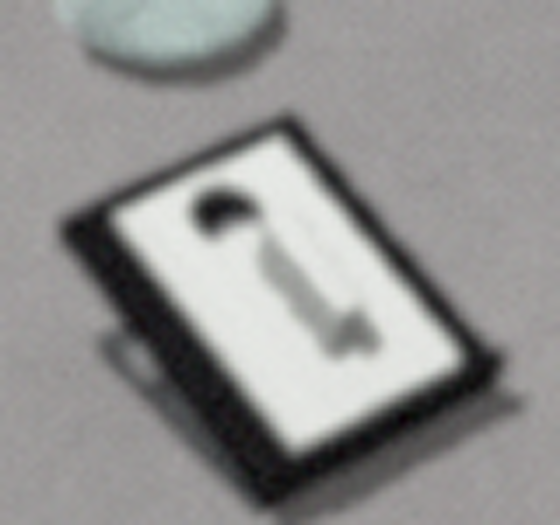

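View pics/crop_top.png

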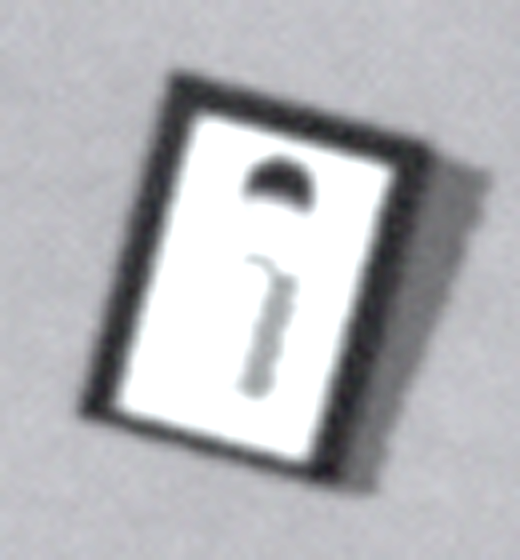

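The crops confirm the bare white plate. In the side crop the eye is at (225,212) and the rib runs from (260,240) to (370,340); in the top crop the eye is at (280,185). Next I measure plate, stage, post and probe from masks and depth.

```bash
cat > meas.py <<'E'
from h import *
yaw=None
for n in("top","side"):
    z=np.load(f"pics/{n}0.npz");p,d=z['p'],z['d'];C=cloud(n,d)
    g=p.max(2).astype(int)
    box=np.zeros_like(g,bool)
    if n=="top": box[125,235];box[128:192,242:292]=1
    else: box[150:212,203:268]=1
    thr=110 if n=="top" else 160
    # plane fit of the cloud in bbox, bright plate
    w=box&(g>thr)&(C[...,2]>.015)&(C[...,2]<.12)
    w=cv2.morphologyEx(w.astype(np.uint8),cv2.MORPH_OPEN,np.ones((2,2)))>0
    P=C[w]
    rng=np.random.default_rng(0);best=0
    for _ in range(400):
        a=P[rng.choice(len(P),3,replace=False)];nn=np.cross(a[1]-a[0],a[2]-a[0]);nn/=np.linalg.norm(nn)+1e-12
        if abs(nn[2])<.8: continue
        i=abs((P-a[0])@nn)<.004
        if i.sum()>best: best=i.sum();I=i
    c=P[I].mean(0);nn=np.linalg.svd(P[I]-c)[2][2];nn*=np.sign(nn[2])
    print(n,"npts",len(P),best,"normal",nn.round(3),"tilt",np.degrees(np.arccos(nn[2])).round(1),"downhill az",np.degrees(np.arctan2(nn[1],nn[0])).round(1),"c",c.round(4))
    # contour of plate
    cs,_=cv2.findContours(w.astype(np.uint8),cv2.RETR_EXTERNAL,cv2.CHAIN_APPROX_NONE)
    k=max(cs,key=cv2.contourArea)[:,0,:]
    # plane axes
    xa=-np.array([nn[0],nn[1],0]);xa-=nn*(xa@nn);xa/=np.linalg.norm(xa);ya=np.cross(nn,xa)
    def toplane(k):
        Q=onplane(n,k[:,0],k[:,1],c,nn);return np.stack([(Q-c)@xa,(Q-c)@ya],-1)
    q=toplane(k);(cx,cy),sz,ang=cv2.minAreaRect((q*1000).astype(np.float32))
    print(" plate rect centre world",(c+xa*cx/1e3+ya*cy/1e3).round(4),"size",np.round(sz,1),"ang",ang)
    # top & rib
    h=(C-c)@nn
    r=box&(h>.018)&(h<.04)
    Q=C[r];print(" rib pts",r.sum(),"mean",Q.mean(0).round(4),"h",np.percentile(h[r],[10,50,90]).round(4))
    qq=np.stack([(Q-c)@xa,(Q-c)@ya],-1);print(" rib rect",cv2.minAreaRect((qq*1000).astype(np.float32)), "rel plate", qq.mean(0)*1e3)
    # whole sample outline : raised cloud
    s=box.copy(); s[120:200,230:310]=1 if n=="top" else s[120:200,230:310]
    # eye: dark blob inside
    hull=np.zeros(g.shape,np.uint8);cv2.fillPoly(hull,[cv2.convexHull(k)],1)
    e=(hull>0)&(g<(90 if n=="top" else 70));
    nc,l,st,ce=cv2.connectedComponentsWithStats(e.astype(np.uint8))
    for i in range(1,nc):
        if st[i,4]>8: print(" dark blob",st[i],ce[i].round(1),onplane(n,*ce[i],c,nn).round(4))
E
python3 meas.py
cat > meas2.py <<'E'
from h import *
z=np.load("pics/top0.npz");p,d=z['p'],z['d'];C=cloud("top",d)
zz=np.load("pics/side0.npz");ps,ds=zz['p'],zz['d'];S=cloud("side",ds)
# probe top: highest points near
for n,c in(("top",C),("side",S)):
    for nm,ctr,lo,hi,rad in(("probe",(.523,.245),.105,.14,.03),("stand",(.523,.245),.050,.062,.05),("base",(.575,-.265),.006,.014,.075),("post",(.575,-.265),.03,.06,.03)):
        m=(np.hypot(c[...,0]-ctr[0],c[...,1]-ctr[1])<rad)&(c[...,2]>lo)&(c[...,2]<hi)
        Q=c[m]
        if len(Q)>3:
            r=cv2.minAreaRect((Q[:,:2]*1000).astype(np.float32));cc=cv2.minEnclosingCircle((Q[:,:2]*1000).astype(np.float32))
            print(n,nm,len(Q),Q.mean(0).round(4),"rect",np.round(r[0],1),np.round(r[1],1),round(r[2],1),"circ",np.round(cc[0],1),round(cc[1],1))
E
python3 meas2.py
```

```text
top npts 797 612 normal [-0.24   0.064  0.969] tilt 14.4 downhill az 165.2 c [0.5978 0.0178 0.0505]
 plate rect centre world [0.5985 0.0168 0.0508] size [ 69.4 108.9] ang 89.1941909790039
 rib pts 71 mean [0.5864 0.0226 0.0755] h [0.0239 0.0269 0.031 ]
 rib rect ((-6.468593597412109, 1.734304428100586), (11.638694763183594, 45.52433395385742), 88.78260040283203) rel plate [-5.66949556  1.75254422]
 dark blob [266 145   8   6  36] [269.8 147.4] [[0.6385 0.0095 0.0612]]
 dark blob [274 148  10  33  37] [278.8 164. ] [[ 0.5919 -0.0167  0.0513]]
side npts 1000 828 normal [-0.248  0.057  0.967] tilt 14.7 downhill az 167.0 c [0.5935 0.0247 0.0472]
 plate rect centre world [0.5963 0.021  0.0481] size [ 71.9 111.7] ang 87.12228393554688
 rib pts 117 mean [0.5823 0.0283 0.0713] h [0.0214 0.0273 0.0293]
 rib rect ((-4.350488662719727, -0.41227293014526367), (12.793128967285156, 45.41752243041992), 86.95345306396484) rel plate [-5.18367526  1.0172602 ]
 dark blob [224 168   6   4  17] [226.1 169.3] [[0.6362 0.0108 0.0589]]
top probe 58 [0.5272 0.248  0.1227] rect [527.1 248.2] [19.4 19.8] 4.5 circ [528.1 249. ] 11.2
top stand 396 [0.5279 0.2479 0.0579] rect [527.8 249.4] [64.5 64.8] 17.7 circ [529.2 249. ] 43.3
top base 1063 [ 0.572  -0.2711  0.0101] rect [ 577.3 -267.4] [133.1 126.5] 50.0 circ [ 573.2 -265.8] 72.4
top post 21 [ 0.5712 -0.2697  0.0444] rect [ 571.4 -270.2] [12.6  9.1] 9.9 circ [ 571.4 -270.3] 6.4
side probe 149 [0.5222 0.2548 0.118 ] rect [524.1 253.6] [21.  20.1] 36.6 circ [524.3 252.8] 11.0
side stand 758 [0.5189 0.2574 0.0559] rect [525.4 252. ] [65.1 66.5] 17.5 circ [522.9 252.9] 43.1
side base 641 [ 0.5669 -0.2636  0.0076] rect [ 569.8 -266.8] [118.1 116.3] 23.9 circ [ 568.8 -266.8] 60.3
side post 26 [ 0.5685 -0.2644  0.0392] rect [ 567.7 -264.8] [12.5  8.2] 49.0 circ [ 568.9 -265.8] 6.4
```

```bash
cat > go.py <<'E'
from h import *
def state():
    o=bot.get_obs();print("t",round(float(o['t']),2),"pos",np.round(o['eef_pos'],4),"w",round(float(o['gripper_width']),3),"F",np.round(o['contact_force'],2),"q",np.round(o['q'],2));return o
def frame(z,y):
    z=np.array(z,float);z/=np.linalg.norm(z);y=np.array(y,float);y-=z*(y@z);y/=np.linalg.norm(y)
    return R.from_matrix(np.stack([np.cross(y,z),y,z],1))
def plan(pos,Rt,o=None):
    o=o or state();Rc=rot(o['tool_rot']);sh=Rc.inv().apply(np.array(pos)-o['eef_pos'])/.04
    rv=(Rc.inv()*Rt).as_rotvec()/(2*np.pi)
    print("shift now axes (units)",sh.round(3),"| turn",rv.round(4),"deg",np.degrees(np.linalg.norm(rv)*2*np.pi).round(1),"min rows",np.ceil(np.linalg.norm(rv)/.027))
    print("shift in target axes",(Rt.inv().apply(np.array(pos)-o['eef_pos'])/.04).round(3))
def cover_axes(yawdeg,tilt=15):
    a,t=np.radians(yawdeg),np.radians(tilt);xh=np.array([np.cos(a),np.sin(a),0]);k=np.array([0,0,1.])
    return np.cos(t)*xh+np.sin(t)*k, np.cross(k,xh), -np.sin(t)*xh+np.cos(t)*k
E
python3 - <<'E'
from go import *
o=bot.get_obs();print(rot(o['tool_rot']).as_matrix().round(3))
x,y,n=cover_axes(-15.9)
T=np.array([.5974,.0189,.0495])
rib=T-.010*x
print("rib base (plate top)",rib.round(4), "rib top",(rib+.028*n).round(4))
for s in(1,-1):
    Rt=frame(-n,s*y);plan(rib+.003*n+.08*n,Rt)
E
```

```text
[[-0.     0.298  0.955]
 [-0.002  0.955 -0.298]
 [-1.    -0.002  0.   ]]
rib base (plate top) [0.5881 0.0215 0.0469] rib top [0.5811 0.0235 0.074 ]
t 0.1 pos [0.2012 0.6438 0.2304] w 1.004 F [-0.17 -0.48 -0.63] q [-1.38  0.48  0.02  1.56 -0.01  1.11 -0.08]
shift now axes (units) [  2.605 -11.974  13.335] | turn [-0.0036  0.2083 -0.0024] deg 75.0 min rows 8.0
shift in target axes [-11.916 -12.311   5.868]
t 0.1 pos [0.2012 0.6438 0.2304] w 1.004 F [-0.17 -0.48 -0.63] q [-1.38  0.48  0.02  1.56 -0.01  1.11 -0.08]
shift now axes (units) [  2.605 -11.974  13.335] | turn [0.303  0.0052 0.3949] deg 179.2 min rows 19.0
shift in target axes [11.916 12.311  5.868]
```

```bash
cat >> go.py <<'E'
def frame(x,y):
    x=np.array(x,float);x/=np.linalg.norm(x);y=np.array(y,float);y-=x*(y@x);y/=np.linalg.norm(y)
    return R.from_matrix(np.stack([x,y,np.cross(x,y)],1))
E
python3 - <<'E'
from go import *
x,y,n=cover_axes(-15.9)
T=np.array([.5980,.0198,.0500])
rib=T-.010*x
for s in(1,-1):
    Rt=frame(-n,s*y);plan(rib+.003*n+.08*n,Rt)
E
```

```text
t 0.1 pos [0.2012 0.6438 0.2304] w 1.004 F [-0.17 -0.48 -0.63] q [-1.38  0.48  0.02  1.56 -0.01  1.11 -0.08]
shift now axes (units) [  2.592 -11.948  13.343] | turn [-0.004  -0.0416  0.0008] deg 15.1 min rows 2.0
shift in target axes [  5.858 -12.285  11.927]
t 0.1 pos [0.2012 0.6438 0.2304] w 1.004 F [-0.17 -0.48 -0.63] q [-1.38  0.48  0.02  1.56 -0.01  1.11 -0.08]
shift now axes (units) [  2.592 -11.948  13.343] | turn [0.4918 0.0012 0.0647] deg 178.6 min rows 19.0
shift in target axes [  5.858  12.285 -11.927]
```

>>> {"api": "step_arm", "payload": {"plan": [[0, -0.75, 0.83, 0, 0, 0], [0, -0.75, 0.83, 0, 0, 0], [0, -0.75, 0.83, 0, 0, 0], [0, -0.75, 0.83, 0, 0, 0], [0, -0.75, 0.83, 0, 0, 0], [0, -0.75, 0.83, 0, 0, 0], [0, -0.75, 0.83, 0, 0, 0], [0, -0.75, 0.83, 0, 0, 0]], "fingers": -1}}

```text
t: 1.1
eef_pos: [0.3836, 0.3345, 0.2311]
tool_rot: [0.699, 0.107, 0.699, -0.107]
contact_force: [-0.1, -0.0, 0.5]
gripper_width: 1.004
```

>>> {"api": "step_arm", "payload": {"plan": [[0, -0.75, 0.83, 0, 0, 0], [0, -0.75, 0.83, 0, 0, 0], [0, -0.75, 0.83, 0, 0, 0], [0, -0.75, 0.83, 0, 0, 0], [0, -0.75, 0.83, 0, -0.0104, 0], [0, -0.75, 0.83, 0, -0.0104, 0], [0, -0.75, 0.83, 0, -0.0104, 0], [0, -0.7, 0.83, 0, -0.0104, 0]]}}

```text
t: 2.1
eef_pos: [0.565, 0.0285, 0.2441]
tool_rot: [0.785, 0.092, 0.601, -0.12]
contact_force: [0.3, -0.5, -0.1]
gripper_width: 0.996
```

```bash
python3 - <<'E'
from go import *
x,y,n=cover_axes(-15.9)
T=np.array([.5980,.0198,.0500])
rib=T-.010*x
plan(rib+.083*n,frame(-n,y))
E
```

```text
t 2.1 pos [0.565  0.0285 0.2441] w 0.996 F [ 0.33 -0.48 -0.11] q [-0.57  0.16  0.37  2.01  0.1   0.75  0.99]
shift now axes (units) [ 2.832  0.021 -0.686] | turn [-0.0039  0.0002  0.0011] deg 1.5 min rows 1.0
shift in target axes [ 2.833  0.017 -0.682]
```

>>> {"api": "step_arm", "payload": {"plan": [[0.5, 0, -0.17, -0.002, 0, 0], [0.8, 0, -0.17, -0.002, 0, 0], [0.8, 0, -0.17, 0, 0, 0], [0.7, 0.02, -0.17, 0, 0, 0], [0, 0, 0, 0, 0, 0]]}}

```text
t: 2.72
eef_pos: [0.5656, 0.0291, 0.1269]
tool_rot: [0.784, 0.081, 0.605, -0.113]
contact_force: [1.0, -0.6, 0.4]
gripper_width: 1.001
```

```bash
python3 - <<'E'
from go import *
x,y,n=cover_axes(-15.9)
T=np.array([.5980,.0198,.0500])
rib=T-.010*x
plan(rib+.083*n,frame(-n,y))
p,d=bot.read_camera("side");np.savez("pics/side1.npz",p=p,d=d)
im=p[100:260,150:350,::-1];im=cv2.resize(im,(800,640-40),interpolation=cv2.INTER_CUBIC);cv2.imwrite("pics/side1.png",im)
E
```

```text
t 2.73 pos [0.5656 0.0291 0.1269] w 1.001 F [ 0.96 -0.57  0.41] q [-0.52  0.34  0.34  2.11  0.04  0.48  1.05]
shift now axes (units) [-0.    -0.002  0.066] | turn [ 0.0002 -0.0008  0.0015] deg 0.6 min rows 1.0
shift in target axes [-0.    -0.002  0.066]
```

View pics/side1.png

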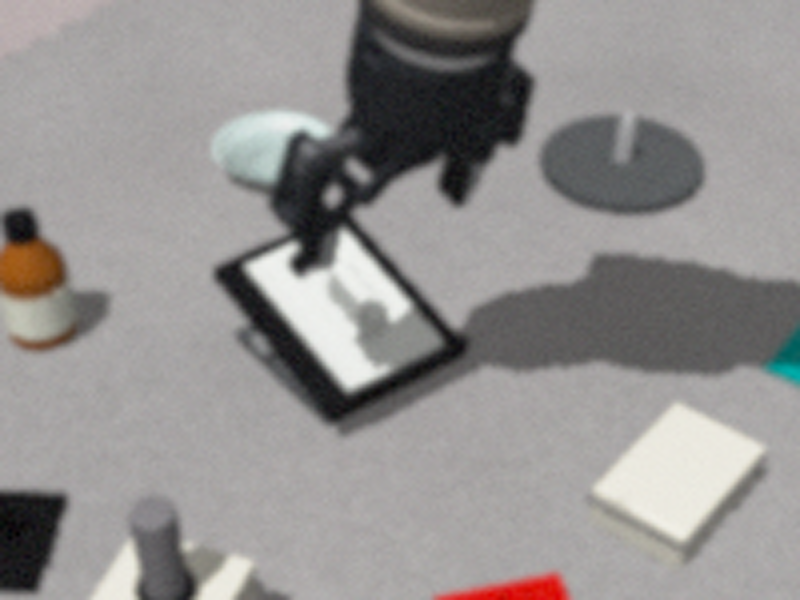

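The open fingers straddle the rib, with tips at crop (315,260) and (460,190). I descend now.

>>> {"api": "step_arm", "payload": {"plan": [[0.6, 0, 0.03, 0, 0, 0.001], [0.6, 0, 0.03, 0, 0, 0], [0.4, 0, 0, 0, 0, 0], [0.3, 0, 0, 0, 0, 0], [0.1, 0, 0, 0, 0, 0], [0, 0, 0, 0, 0, 0]]}}

```text
t: 3.52
eef_pos: [0.5897, 0.023, 0.0526]
tool_rot: [0.786, 0.084, 0.603, -0.11]
contact_force: [-0.0, 0.7, -0.1]
gripper_width: 0.997
```

>>> {"api": "step_arm", "payload": {"plan": [[0, 0, 0, 0, 0, 0], [0, 0, 0, 0, 0, 0], [0, 0, 0, 0, 0, 0], [0, 0, 0, 0, 0, 0], [0, 0, 0, 0, 0, 0], [0, 0, 0, 0, 0, 0]], "fingers": 1, "force": 40}}

```text
t: 4.28
eef_pos: [0.5896, 0.0232, 0.0526]
tool_rot: [0.786, 0.084, 0.603, -0.109]
contact_force: [-1.9, 0.7, 4.9]
gripper_width: 0.13
```

```bash
python3 - <<'E'
from go import *
x,y,n=cover_axes(-15.9)
T=np.array([.5980,.0198,.0500])
rib=T-.010*x
plan(rib+.003*n,frame(-n,y))
p,d=bot.read_camera("side");np.savez("pics/side2.npz",p=p,d=d)
im=p[100:260,150:350,::-1];im=cv2.resize(im,(800,640-40),interpolation=cv2.INTER_CUBIC);cv2.imwrite("pics/side2.png",im)
E
```

```text
t 4.28 pos [0.5896 0.0232 0.0526] w 0.13 F [-1.93  0.7   4.88] q [-0.43  0.5   0.27  2.1  -0.03  0.32  1.11]
shift now axes (units) [ 0.046 -0.023 -0.049] | turn [ 0.0001 -0.0001 -0.    ] deg 0.0 min rows 1.0
shift in target axes [ 0.046 -0.023 -0.049]
```

View pics/side2.png

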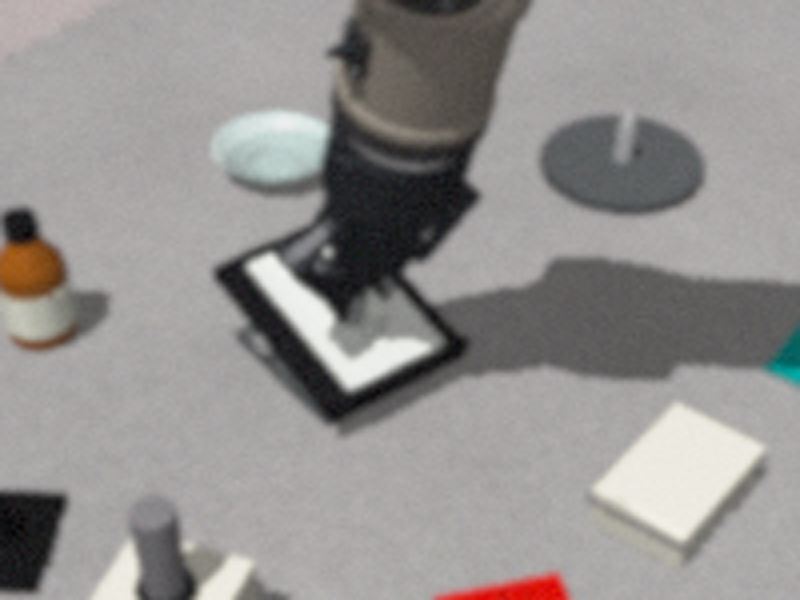

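The grip reads 11 mm, right for the rib. I lift along the normal, then level.

>>> {"api": "step_arm", "payload": {"plan": [[-0.2, 0, 0, 0, 0, 0], [-0.5, 0, 0, 0, 0, 0], [-0.8, 0, 0, 0, 0, 0], [-0.8, 0, 0, 0, 0.007, 0], [-0.8, 0, 0, 0, 0.007, 0], [-0.8, 0, 0, 0, 0.009, 0], [-0.5, 0, 0, 0, 0.009, 0], [0, 0, 0, 0, 0.0097, 0]]}}

```text
t: 5.32
eef_pos: [0.5531, 0.0338, 0.2261]
tool_rot: [0.701, 0.098, 0.7, -0.097]
contact_force: [0.4, 0.0, -1.9]
gripper_width: 0.135
```

```bash
python3 - <<'E'
from go import *
o=state();print(rot(o['tool_rot']).as_matrix().round(3))
for n in("side","top"):
    p,d=bot.read_camera(n);np.savez(f"pics/{n}3.npz",p=p,d=d)
    im=cv2.resize(p[:,:,::-1],(800,600),interpolation=cv2.INTER_CUBIC);cv2.imwrite(f"pics/{n}3.png",np.clip(im.astype(float)*(2 if n=="top" else 1),0,255).astype(np.uint8))
E
```

```text
t 5.33 pos [0.5531 0.0338 0.2261] w 0.135 F [ 0.36  0.03 -1.92] q [-0.42  0.29  0.3   1.87 -0.1   1.    1.22]
[[ 0.001  0.273  0.962]
 [ 0.001  0.962 -0.273]
 [-1.     0.002  0.   ]]
```

View pics/side3.png

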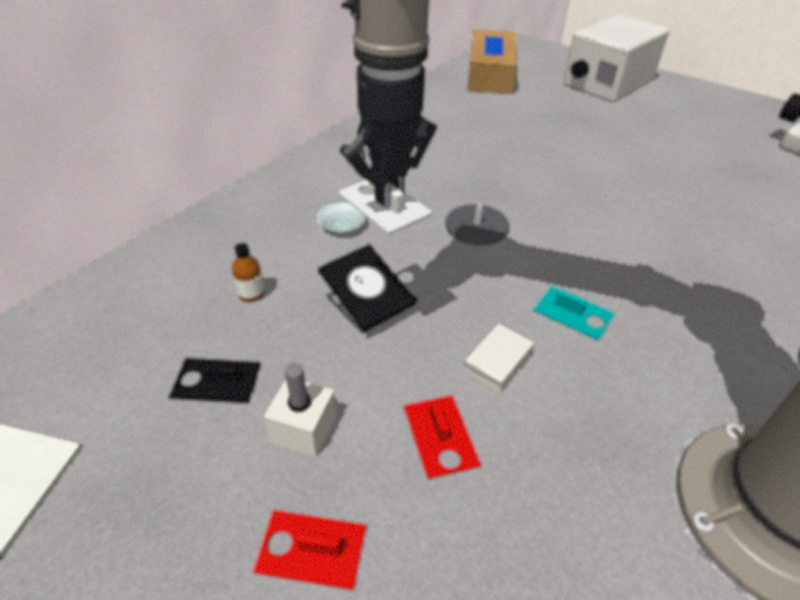

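View pics/top3.png

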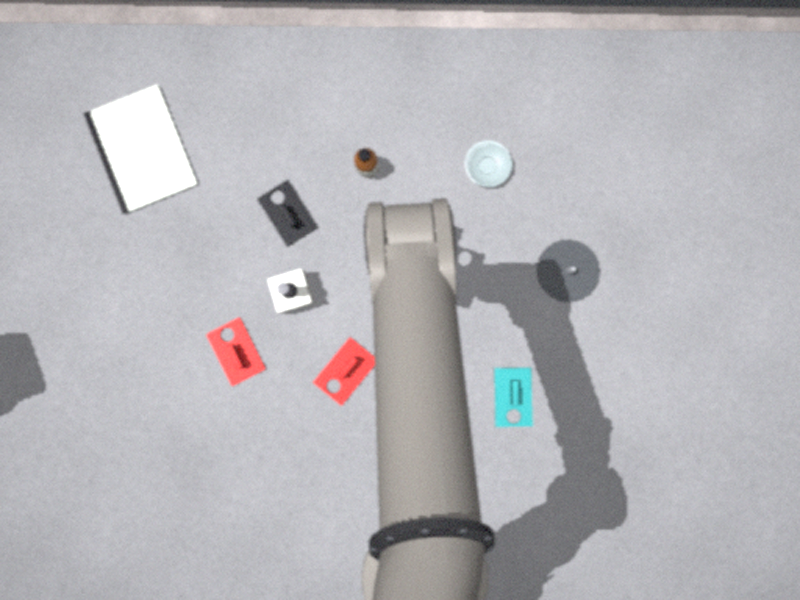

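The side view shows the plate level in the grip at (385,205), with its eye near (367,188). The stage is uncovered, with the polished disc at (366,283). The top view is blocked by the arm. I measure the held plate against the TCP, which also gives the side camera bias.

```bash
cat > m3.py <<'E'
from go import *
o=state();Rc=rot(o['tool_rot']);pos=np.array(o['eef_pos'])
z=np.load("pics/side3.npz");p,d=z['p'],z['d'];C=cloud("side",d)
g=p.min(2).astype(int)
L=Rc.inv().apply((C-pos).reshape(-1,3)).reshape(C.shape)*1000
m=(g>110)&(L[...,0]>-8)&(L[...,0]<14)&(abs(L[...,1])<50)&(abs(L[...,2])<85)
Q=L[m];print("plate-ish pts",m.sum(),"x pct",np.percentile(Q[:,0],[5,25,50,75,95]).round(1))
hx=np.median(Q[:,0])
m8=cv2.morphologyEx(m.astype(np.uint8),cv2.MORPH_OPEN,np.ones((2,2)))
k=max(cv2.findContours(m8,cv2.RETR_EXTERNAL,cv2.CHAIN_APPROX_NONE)[0],key=cv2.contourArea)[:,0,:]
for X in(hx,3.,5.):
    q=Rc.inv().apply(onplane("side",k[:,0],k[:,1],pos+Rc.apply([X/1e3,0,0]),Rc.apply([1,0,0]))-pos)*1000
    print(round(X,1),"rect in tool (y,z)",cv2.minAreaRect(q[:,1:].astype(np.float32)), "ranges",q.min(0).round(1),q.max(0).round(1))
im=cv2.resize(p[105:155,205:285,::-1],(800,500),interpolation=cv2.INTER_CUBIC);cv2.imwrite("pics/plate3.png",im)
mm=cv2.resize(m8*255,(512,384))
# disc on stage
im=cv2.resize(p[145:215,195:275,::-1],(640,560),interpolation=cv2.INTER_CUBIC);cv2.imwrite("pics/disc3.png",im)
E
python3 m3.py
```

```text
t 5.42 pos [0.5533 0.0331 0.2243] w 0.134 F [-0.   -0.16 -1.21] q [-0.42  0.29  0.3   1.87 -0.1   0.99  1.22]
plate-ish pts 849 x pct [1.1 3.9 4.5 5.2 7.8]
4.5 rect in tool (y,z) ((3.079853057861328, 2.436321258544922), (113.87042999267578, 73.36848449707031), 89.83924865722656) ranges [  4.5 -33.7 -54.4] [ 4.5 39.9 59.4]
3.0 rect in tool (y,z) ((4.368755340576172, 0.7281684875488281), (113.47245025634766, 73.11205291748047), 89.83924865722656) ranges [  3.  -32.3 -56. ] [ 3.  41.  57.5]
5.0 rect in tool (y,z) ((2.636913299560547, 3.0233535766601562), (114.00719451904297, 73.45659637451172), 89.83924865722656) ranges [  5.  -34.2 -53.9] [ 5.  39.5 60. ]
```

View pics/plate3.png

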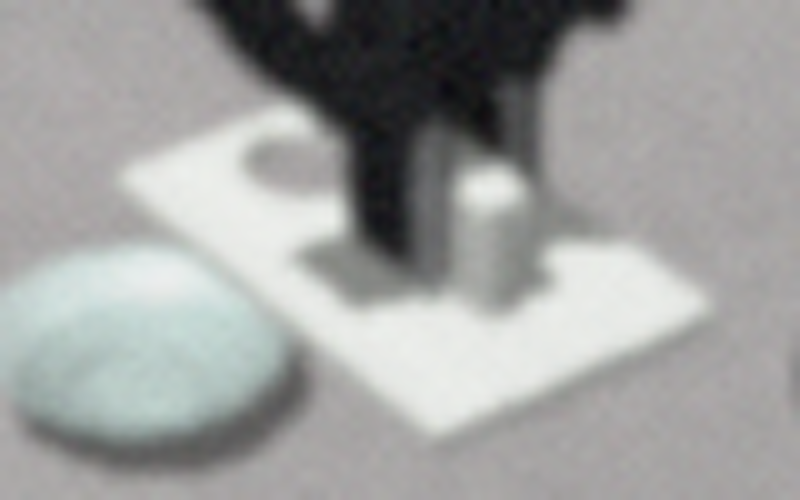

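View pics/disc3.png

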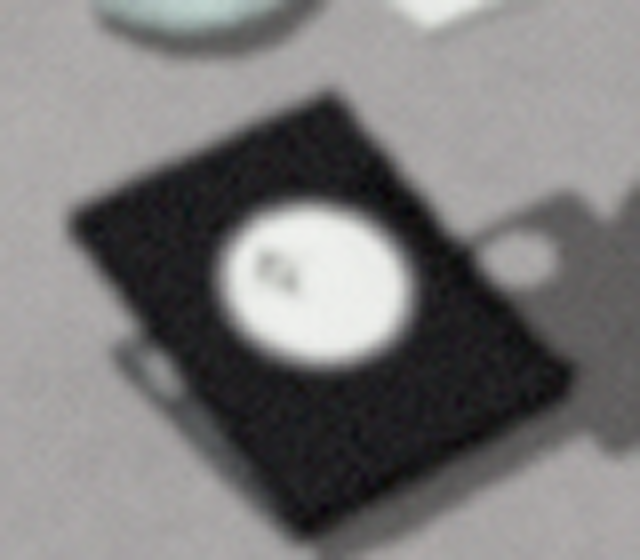

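```bash
cat >> m3.py <<'E'
dark=(p.max(2)<75)
for a,b in((-20,-15),(-15,-10),(-10,-5),(-5,0)):
    s=dark&(L[...,0]>a)&(L[...,0]<=b)&(abs(L[...,1])<45)&(abs(L[...,2])<30)
    q=L[s]
    if len(q)>4: print(a,b,len(q),"y",np.percentile(q[:,1],[5,50,95]).round(1),"z",np.percentile(q[:,2],[3,50,97]).round(1))
# rib end in tool coords: bright points above plate
s=(g>100)&(L[...,0]<-8)&(L[...,0]>-35)&(abs(L[...,1])<30)&(abs(L[...,2])<50)
q=L[s];print("rib",len(q),np.percentile(q,[3,50,97],axis=0).round(1))
v,u=np.nonzero(s);print("rib px",u.min(),u.max(),v.min(),v.max())
E
python3 m3.py|tail -6
```

```text
-20 -15 11 y [13.8 18.3 20.3] z [-9.8 -7.5 -1.1]
-15 -10 9 y [14.  17.8 19.9] z [-8.9 -7.6 -0.1]
rib 122 [[-25.3 -15.1 -24.9]
 [-19.6   5.3 -14.8]
 [ -9.5  20.4   3.3]]
rib px 239 258 119 131
```

```bash
cat > m4.py <<'E'
from go import *
for n,sl,zz in(("side",(slice(125,162),slice(275,335)),.0076),("top",(slice(145,200),slice(335,392)),.010)):
    z=np.load(f"pics/{n}0.npz");p=z['p'];C=cloud(n,z['d'])
    g=cv2.GaussianBlur(p.max(2),(3,3),0).astype(int);b=np.zeros(g.shape,bool);b[sl]=1
    bg=np.median(g[sl][0]);dk=np.percentile(g[sl],8);th=(bg+dk)/2
    m=(b&(g<th)).astype(np.uint8);m=cv2.morphologyEx(m,cv2.MORPH_CLOSE,np.ones((5,5)))
    k=max(cv2.findContours(m,cv2.RETR_EXTERNAL,cv2.CHAIN_APPROX_NONE)[0],key=cv2.contourArea)[:,0,:]
    q=onz(n,k[:,0],k[:,1],zz)[:,:2]*1000
    e=cv2.fitEllipse(q.astype(np.float32));print(n,bg,dk,"base ellipse",np.round(e[0],1),np.round(e[1],1),"bbox",q.min(0).round(1),q.max(0).round(1))
    # post bright pixels
    pb=b&(cv2.erode(cv2.convexHull(k) is not None and m,np.ones((5,5)))>0)&(p.max(2)>th+5)&(p.max(2)>dk*1.5)
    v,u=np.nonzero(pb);print(" post px",list(zip(u,v,C[v,u,2].round(3)))[:40])
    im=p[sl][:,:,::-1];cv2.imwrite(f"pics/post_{n}.png",cv2.resize(im,None,fx=10,fy=10,interpolation=cv2.INTER_CUBIC))
E
python3 m4.py
```

```text
side 153.0 89.0 base ellipse [ 567.5 -263.7] [118.1 123. ] bbox [ 505.7 -327.7] [ 627.  -200.5]
 post px [(np.int64(305), np.int64(134), np.float64(0.04)), (np.int64(306), np.int64(134), np.float64(0.04)), (np.int64(307), np.int64(134), np.float64(0.041)), (np.int64(305), np.int64(135), np.float64(0.036)), (np.int64(306), np.int64(135), np.float64(0.039)), (np.int64(307), np.int64(135), np.float64(0.036)), (np.int64(305), np.int64(136), np.float64(0.034)), (np.int64(306), np.int64(136), np.float64(0.034)), (np.int64(307), np.int64(136), np.float64(0.033)), (np.int64(305), np.int64(137), np.float64(0.029)), (np.int64(306), np.int64(137), np.float64(0.032)), (np.int64(305), np.int64(138), np.float64(0.025)), (np.int64(306), np.int64(138), np.float64(0.026)), (np.int64(305), np.int64(139), np.float64(0.023)), (np.int64(306), np.int64(139), np.float64(0.024)), (np.int64(305), np.int64(140), np.float64(0.018)), (np.int64(305), np.int64(141), np.float64(0.016)), (np.int64(305), np.int64(142), np.float64(0.013))]
top 97.0 60.0 base ellipse [ 571.4 -269.8] [117.3 117.9] bbox [ 511.7 -328.6] [ 631.1 -212.2]
 post px [(np.int64(366), np.int64(171), np.float64(0.048)), (np.int64(367), np.int64(171), np.float64(0.047)), (np.int64(366), np.int64(172), np.float64(0.049)), (np.int64(367), np.int64(172), np.float64(0.053))]
```

View pics/post_side.png

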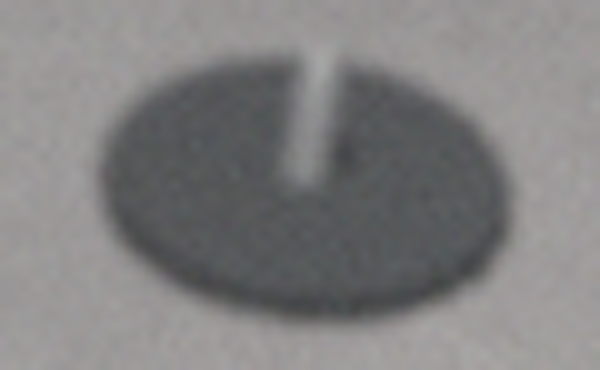

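View pics/post_top.png

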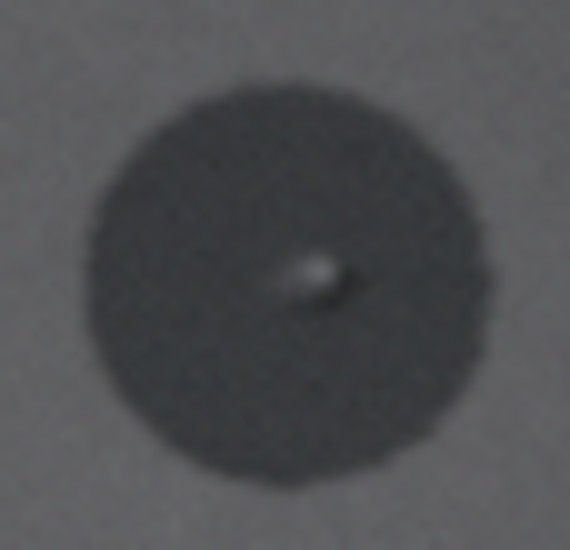

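```bash
cat > m5.py <<'E'
from go import *
pos=np.array([.5533,.0331,.2243]);Rc=rot(bot.get_obs()['tool_rot'])
pts=dict(left=(120,180),bottom=(435,437),right=(712,303),eye=(297,163),ribtop=(492,180),ribtopnear=(492,205),ribbot=(485,308))
for X in(3,4.5):
  for k,(a,b) in pts.items():
    x=X if not k.startswith("ribtop") else X-28
    q=Rc.inv().apply(onplane("side",205+a/10-.5,105+b/10-.5,pos+Rc.apply([x/1e3,0,0]),Rc.apply([1,0,0]))-pos)*1000
    print(X,k,q.round(1))
E
python3 m5.py
```

```text
3 left [[ 3.  35.8 61.3]]
3 bottom [[  3.   35.8 -46.7]]
3 right [[  3.  -34.9 -44.7]]
3 eye [[ 3.   2.6 44.8]]
3 ribtop [[-25.   -0.  -17.3]]
3 ribtopnear [[-25.    5.2 -24.1]]
3 ribbot [[  3.    2.6 -19.2]]
4.5 left [[ 4.5 34.6 63.2]]
4.5 bottom [[  4.5  34.6 -45.2]]
4.5 right [[  4.5 -36.3 -43.1]]
4.5 eye [[ 4.5  1.3 46.7]]
4.5 ribtop [[-23.5  -1.4 -15.6]]
4.5 ribtopnear [[-23.5   3.8 -22.4]]
4.5 ribbot [[  4.5   1.3 -17.6]]
```

```bash
python3 - <<'E'
from go import *
for k,a,b,z in(("posttop",322,50,.048),("posttopmid",320,60,.046),("base left",98,172,.008),("base right",514,198,.008),("base far",255,52,.008),("postfoot",303,182,.008)):
    print(k,(onz("side",275+a/10-.5,125+b/10-.5,z)*1000).round(1))
for k,a,b,z in(("posttop",317,265,.05),("l",87,278,.01),("r",490,278,.01),("far",292,82,.01),("near",292,487,.01)):
    print("top",k,(onz("top",335+a/10-.5,145+b/10-.5,z)*1000).round(1))
E
```

```text
posttop [[ 572.8 -273.5   48. ]]
posttopmid [[ 572.  -271.5   46. ]]
base left [[ 619.  -232.5    8. ]]
base right [[ 516.2 -296.     8. ]]
base far [[ 614.2 -313.4    8. ]]
postfoot [[ 568.9 -265.1    8. ]]
top posttop [[ 573.6 -269.    50. ]]
top l [[ 572.9 -210.    10. ]]
top r [[ 573.7 -330.1   10. ]]
top far [[ 632.  -271.5   10. ]]
top near [[ 511.2 -270.5   10. ]]
```

Corner picks are better than that mask, which leaked onto the table. They give the eye about 44.5 mm along tool z from the TCP and 0 in tool y. The post is near (0.570, -0.2675). I move over the post.

>>> {"api": "step_arm", "payload": {"plan": [[0.1, -0.6, 0.11, 0, 0, 0], [0.2, -0.9, 0.17, 0, 0, 0], [0.3, -0.9, 0.17, 0, 0, 0], [0.4, -0.9, 0.17, 0, 0, 0], [0.4, -0.9, 0.17, 0, 0, 0], [0.4, -0.9, 0.17, 0, 0, 0], [0.4, -0.9, 0.17, 0, 0, 0], [0.4, -0.7, 0.14, 0, 0, 0]]}}

```text
t: 6.42
eef_pos: [0.5269, -0.2394, 0.1191]
tool_rot: [0.7, 0.097, 0.701, -0.098]
contact_force: [0.6, 0.4, -0.7]
gripper_width: 0.131
```

>>> {"api": "step_arm", "payload": {"plan": [[0.2, -0.4, 0.07, 0, 0, 0], [0.2, 0, 0, 0, 0, 0], [0, 0, 0, 0, 0, 0]]}}

```text
t: 6.8
eef_pos: [0.5263, -0.2524, 0.1034]
tool_rot: [0.7, 0.097, 0.701, -0.097]
contact_force: [0.1, -0.6, -2.1]
gripper_width: 0.128
```

```bash
python3 - <<'E'
from go import *
a=np.radians(-15.9);yc=[-np.sin(a),np.cos(a),0]
plan([.5272,-.2554,.09],frame([0,0,-1],yc))
for n in("side","top"):
    p,d=bot.read_camera(n);np.savez(f"pics/{n}4.npz",p=p,d=d)
p=np.load("pics/side4.npz")['p'];cv2.imwrite("pics/side4.png",cv2.resize(p[90:165,255:355,::-1],(800,600),interpolation=cv2.INTER_CUBIC))
p=np.load("pics/top4.npz")['p'];cv2.imwrite("pics/top4.png",np.clip(2.*cv2.resize(p[130:220,310:430,::-1],(800,600),interpolation=cv2.INTER_CUBIC),0,255).astype(np.uint8))
E
```

```text
t 6.8 pos [ 0.5263 -0.2524  0.1034] w 0.128 F [ 0.09 -0.59 -2.08] q [ 0.08  0.5   0.34  1.9  -0.23  0.78  1.84]
shift now axes (units) [ 0.335 -0.067  0.042] | turn [ 0.0004 -0.0003 -0.0001] deg 0.2 min rows 1.0
shift in target axes [ 0.335 -0.067  0.041]
```

View pics/side4.png

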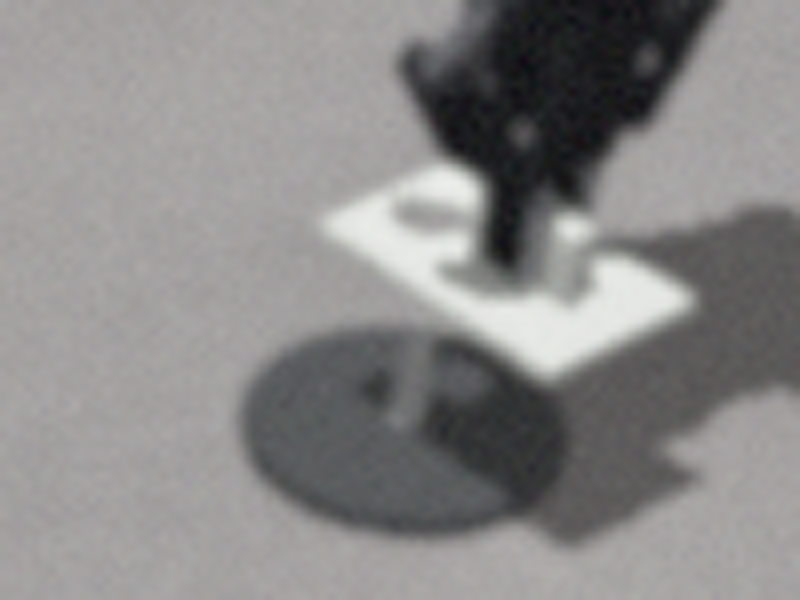

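View pics/top4.png

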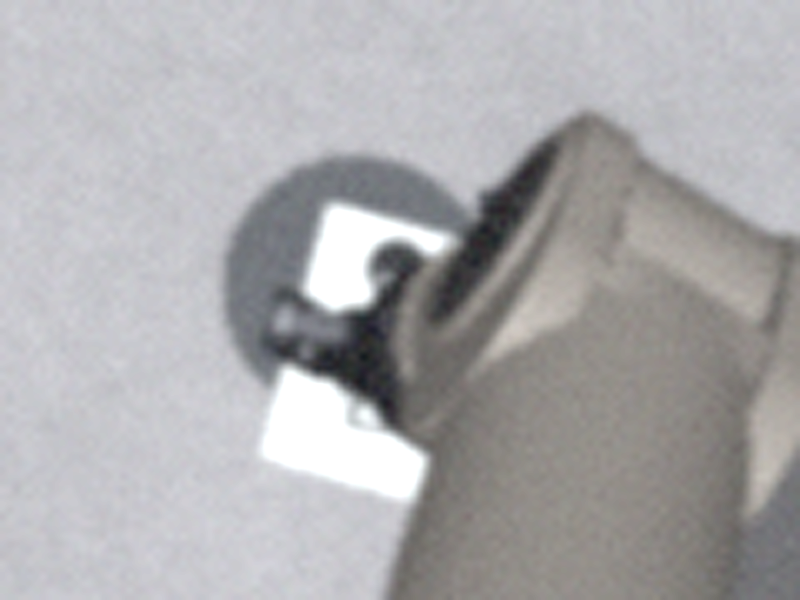

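```bash
python3 - <<'E'
from go import *
o=bot.get_obs();pos=np.array(o['eef_pos']);print(pos)
for zp in(.1004,):
  P=[onz("top",310+a/6.6667-.5,130+b/6.6667-.5,zp)[0]*1000 for a,b in((328,205),(262,455),(410,500))]
  S=[onz("side",255+a/8-.5,90+b/8-.5,zp-.002)[0]*1000 for a,b in((322,222),(548,378),(697,297))]
  for nm,Q in(("top",P),("side",S)):
    TL,BL,BR=Q
    ux=(TL-BL)/np.linalg.norm(TL-BL);uy=np.array([-ux[1],ux[0],0])
    c=(TL+BL)/2-35*uy;eye=c+36*ux
    print(nm,[q.round(1) for q in Q],"len",np.linalg.norm(TL-BL).round(1),np.linalg.norm(BR-BL).round(1),"yaw",np.degrees(np.arctan2(ux[1],ux[0])).round(1),"eye",eye.round(1),"eye-TCP",(eye-pos*1000).round(1))
    if nm=="side": print(" eye direct",(onz("side",255+430/8-.5,90+211/8-.5,zp-.002)*1000).round(1))
for a,b in((228,275),):pass
E
```

```text
[ 0.52693748 -0.25265279  0.10417252]
top [array([ 598.7, -236.4,  100.4]), array([ 494.6, -208.3,  100.4]), array([ 476.4, -269.4,  100.4])] len 107.8 63.8 yaw -15.1 eye [ 572.3 -265.5  100.4] eye-TCP [ 45.3 -12.9  -3.8]
side [array([ 595.9, -237. ,   98.4]), array([ 490.8, -203.7,   98.4]), array([ 473.5, -274.9,   98.4])] len 110.3 73.2 yaw -17.5 eye [ 567.2 -264.6   98.4] eye-TCP [ 40.2 -11.9  -5.8]
 eye direct [[ 570.1 -265.8   98.4]]
```

>>> {"api": "step_arm", "payload": {"plan": [[0.1, -0.08, 0.03, 0, 0, 0], [0.3, 0, 0, 0, 0, 0], [0.4, 0, 0, 0, 0, 0], [0.3, 0, 0, 0, 0, 0], [0.2, 0, 0, 0, 0, 0], [0.15, 0, 0, 0, 0, 0], [0, 0, 0, 0, 0, 0]]}}

```text
t: 7.78
eef_pos: [0.5263, -0.2576, 0.0456]
tool_rot: [0.7, 0.098, 0.701, -0.098]
contact_force: [-0.1, 0.3, -1.9]
gripper_width: 0.129
```

```bash
python3 - <<'E'
from go import *
a=np.radians(-15.9);yc=[-np.sin(a),np.cos(a),0]
plan([.5270,-.256,.018],frame([0,0,-1],yc))
for n in("side","top"):
    p,d=bot.read_camera(n);np.savez(f"pics/{n}5.npz",p=p,d=d)
p=np.load("pics/side5.npz")['p'];a=cv2.resize(p[90:165,255:355,::-1],(800,600),interpolation=cv2.INTER_CUBIC)
p=np.load("pics/top5.npz")['p'];b=np.clip(2.*cv2.resize(p[130:220,310:430,::-1],(800,600),interpolation=cv2.INTER_CUBIC),0,255).astype(np.uint8)
cv2.imwrite("pics/five.png",cv2.resize(np.hstack([a,b]),(800,300),interpolation=cv2.INTER_AREA))
cv2.imwrite("pics/five_s.png",a)
E
```

```text
t 7.78 pos [ 0.5263 -0.2576  0.0456] w 0.129 F [-0.07  0.31 -1.87] q [ 0.12  0.59  0.31  1.92 -0.27  0.67  1.88]
shift now axes (units) [0.689 0.043 0.006] | turn [ 0.0001 -0.0002  0.0001] deg 0.1 min rows 1.0
shift in target axes [0.689 0.043 0.005]
```

View pics/five.png

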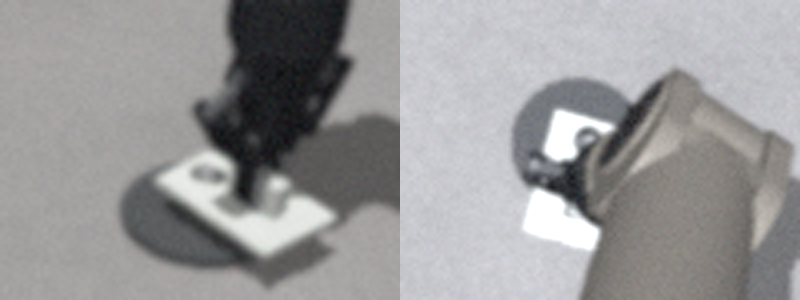

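The post tip shows inside the eye (left panel, 207,173) and there is no contact force. I lower further.

>>> {"api": "step_arm", "payload": {"plan": [[0.2, 0, 0, 0, 0, 0], [0.2, 0, 0, 0, 0, 0], [0.1, 0, 0, 0, 0, 0], [0.07, 0, 0, 0, 0, 0], [0, 0, 0, 0, 0, 0]]}}

```text
t: 8.5
eef_pos: [0.5264, -0.2576, 0.0229]
tool_rot: [0.7, 0.097, 0.701, -0.098]
contact_force: [-0.3, -0.6, -0.9]
gripper_width: 0.131
```

>>> {"api": "step_arm", "payload": {"plan": [[0.04, 0, 0, 0, 0, 0], [0.03, 0, 0, 0, 0, 0], [0, 0, 0, 0, 0, 0]]}}

```text
t: 8.88
eef_pos: [0.5265, -0.2576, 0.0203]
tool_rot: [0.7, 0.097, 0.701, -0.098]
contact_force: [-0.5, -0.5, -1.3]
gripper_width: 0.129
```

>>> {"api": "step_arm", "payload": {"plan": [[0.03, 0, 0, 0, 0, 0], [0.02, 0, 0, 0, 0, 0], [0, 0, 0, 0, 0, 0]]}}

```text
t: 9.25
eef_pos: [0.5266, -0.2577, 0.019]
tool_rot: [0.7, 0.098, 0.701, -0.098]
contact_force: [-1.7, 0.7, 6.1]
gripper_width: 0.128
```

>>> {"api": "step_arm", "payload": {"plan": [[0.02, 0, 0, 0, 0, 0], [0, 0, 0, 0, 0, 0]]}}

```text
t: 9.5
eef_pos: [0.5266, -0.2577, 0.019]
tool_rot: [0.7, 0.098, 0.7, -0.098]
contact_force: [-3.8, 3.4, 13.7]
gripper_width: 0.127
```

Contact comes at z=0.019 (expected 0.018). I ease off, open and retreat.

>>> {"api": "step_arm", "payload": {"plan": [[-0.04, 0, 0, 0, 0, 0], [0, 0, 0, 0, 0, 0]]}}

```text
t: 9.75
eef_pos: [0.5266, -0.2576, 0.0192]
tool_rot: [0.7, 0.097, 0.701, -0.098]
contact_force: [-0.7, -0.7, -1.2]
gripper_width: 0.131
```

>>> {"api": "step_arm", "payload": {"plan": [[0, 0, 0, 0, 0, 0], [0, 0, 0, 0, 0, 0], [0, 0, 0, 0, 0, 0], [0, 0, 0, 0, 0, 0], [-0.2, 0, 0, 0, 0, 0], [-0.6, 0, 0, 0, 0, 0], [-0.9, 0, 0, 0, 0, 0], [-0.9, 0, 0, 0, 0, 0]], "fingers": -1}}

```text
t: 10.75
eef_pos: [0.5265, -0.2577, 0.1246]
tool_rot: [0.7, 0.098, 0.701, -0.098]
contact_force: [0.1, 0.7, 0.1]
gripper_width: 1.0
```

>>> {"api": "step_arm", "payload": {"plan": [[-0.9, 0.4, 0, 0, 0, 0], [-0.9, 0.9, 0, 0, 0, 0], [-0.5, 0.9, 0, 0, 0, 0], [0, 0.9, 0, 0, 0, 0], [0, 0.9, 0, 0, 0, 0], [0, 0.9, 0, 0, 0, 0], [0, 0.9, 0, 0, 0, 0], [0, 0.9, 0, 0, 0, 0]]}}

```text
t: 11.75
eef_pos: [0.6001, 0.0012, 0.2157]
tool_rot: [0.7, 0.098, 0.7, -0.098]
contact_force: [-0.3, 0.0, 0.4]
gripper_width: 0.999
```

```bash
python3 - <<'E'
from go import *
state()
for n in("side","top"):
    p,d=bot.read_camera(n);np.savez(f"pics/{n}6.npz",p=p,d=d)
p=np.load("pics/side6.npz")['p'];a=cv2.resize(p[90:165,255:355,::-1],(800,600),interpolation=cv2.INTER_CUBIC)
p=np.load("pics/top6.npz")['p'];b=np.clip(2.*cv2.resize(p[130:220,310:430,::-1],(800,600),interpolation=cv2.INTER_CUBIC),0,255).astype(np.uint8)
cv2.imwrite("pics/six.png",cv2.resize(np.hstack([a,b]),(800,300),interpolation=cv2.INTER_AREA))
# flatness of plate
for n in("side","top"):
    z=np.load(f"pics/{n}6.npz");C=cloud(n,z['d']);q=z['p']
    x,y=.5264,-.2577
    thr=190 if n=="side" else 120
    m=(np.hypot(C[...,0]-x,C[...,1]-y)<.07)&(q.min(2)>thr)&(C[...,2]<.022)&(C[...,2]>0.004);Q=C[m];c=Q.mean(0);nn=np.linalg.svd(Q-c)[2][2];nn*=np.sign(nn[2]);print(n,m.sum(),c.round(4),nn.round(3))
E
```

```text
t 11.75 pos [0.6001 0.0012 0.2157] w 0.999 F [-0.31  0.    0.44] q [-0.35  0.38  0.32  1.78 -0.14  1.01  1.31]
side 9 [ 0.5712 -0.3026  0.0116] [-0.16  -0.158  0.974]
top 106 [ 0.5548 -0.2938  0.015 ] [ 0.01  -0.096  0.995]
```

View pics/six.png

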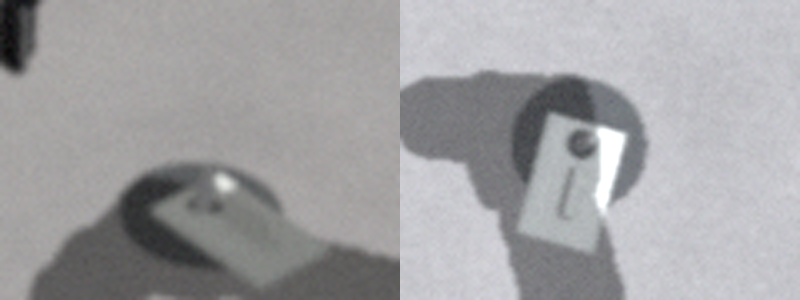

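The cover hangs on the post. Now to the probe.

>>> {"api": "step_arm", "payload": {"plan": [[0, 0.5, -0.31, 0, 0, 0], [0, 0.8, -0.5, 0, 0, 0], [0, 0.8, -0.5, 0, 0, 0], [0, 0.8, -0.5, 0, 0, 0], [0, 0.8, -0.5, 0, 0, 0], [0.2, 0.8, -0.5, 0, 0, 0], [0.3, 0.7, -0.5, 0, 0, 0], [0.3, 0.3, -0.2, 0, 0, 0]]}}

```text
t: 12.85
eef_pos: [0.5243, 0.2517, 0.183]
tool_rot: [0.7, 0.097, 0.701, -0.097]
contact_force: [-0.6, -0.2, -0.3]
gripper_width: 1.002
```

```bash
cat > m6.py <<'E'
from go import *
a=np.radians(-15.9);yc=[-np.sin(a),np.cos(a),0]
plan([.5255,.2525,.077],frame([0,0,-1],yc))
for n in("side","top"):
    p,d=bot.read_camera(n);np.savez(f"pics/{n}7.npz",p=p,d=d)
p=np.load("pics/side7.npz")['p'];a=cv2.resize(p[205:295,150:270,::-1],(800,600),interpolation=cv2.INTER_CUBIC)
q=np.load("pics/top7.npz")['p'];b=np.clip(2.*cv2.resize(q[150:225,140:240,::-1],(800,600),interpolation=cv2.INTER_CUBIC),0,255).astype(np.uint8)
cv2.imwrite("pics/seven.png",cv2.resize(np.hstack([a,b]),(800,300),interpolation=cv2.INTER_AREA))
a=cv2.resize(p[145:205,195:275,::-1],(800,600),interpolation=cv2.INTER_CUBIC);cv2.imwrite("pics/spot_s.png",a)
b=np.clip(2.*cv2.resize(q[125:195,235:305,::-1],(600,600),interpolation=cv2.INTER_CUBIC),0,255).astype(np.uint8);cv2.imwrite("pics/spot_t.png",b)
E
python3 m6.py
```

```text
t 12.85 pos [0.5243 0.2517 0.183 ] w 1.002 F [-0.6  -0.19 -0.29] q [-0.73  0.38  0.23  1.85 -0.1   0.93  0.84]
shift now axes (units) [2.65  0.025 0.025] | turn [ 0.0005 -0.0001 -0.    ] deg 0.2 min rows 1.0
shift in target axes [2.65  0.026 0.023]
```

View pics/seven.png

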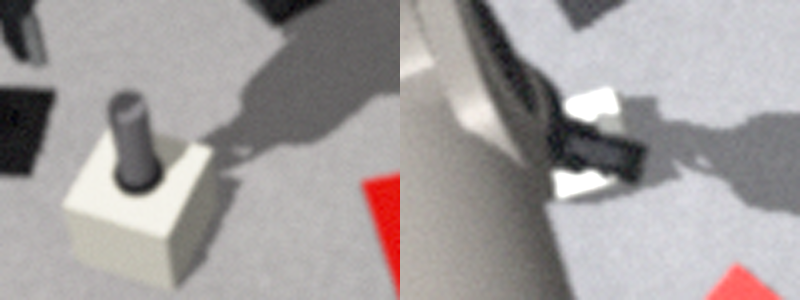

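View pics/spot_s.png

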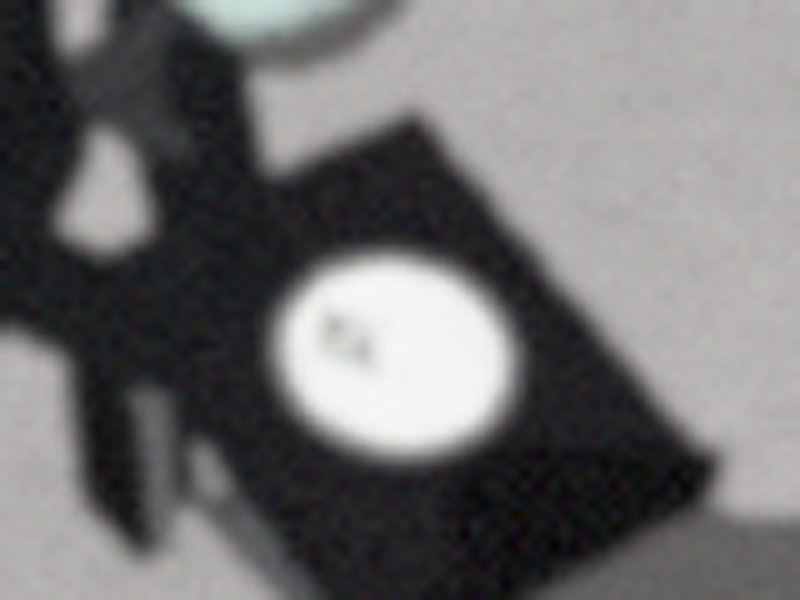

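View pics/spot_t.png

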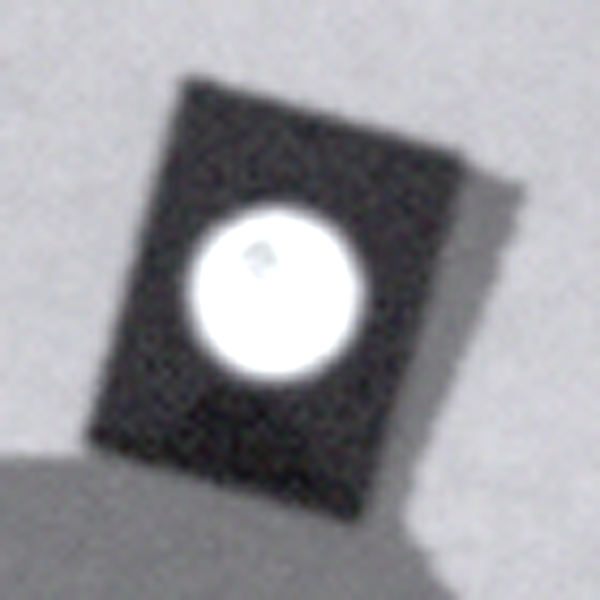

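Left panel of pics/seven: the probe handle's top is at (128,100), inside the stand. In the side spot crop the faint ring mark is at (345,337) on the disc at (398,355). In the top crop the mark is at (260,257) and the disc at (277,295). Next I measure both.

```bash
cat > m7.py <<'E'
from go import *
import sys
xc,yc,n=cover_axes(-15.9)
for nm,f,sl,th in(("side","side7",(slice(165,195),slice(215,255)),120),("top","top7",(slice(140,175),slice(250,282)),None),("side","side3",(slice(165,195),slice(215,255)),120)):
    z=np.load(f"pics/{f}.npz");p=z['p'];g=p.min(2).astype(float);C=cloud(nm,z['d'])
    s=g[sl];hi=np.percentile(s,95);lo=np.percentile(s,10);w=np.clip((s-lo)/(hi-lo),0,1)
    m=(w>.5).astype(np.uint8)
    k=max(cv2.findContours(m,cv2.RETR_EXTERNAL,cv2.CHAIN_APPROX_NONE)[0],key=cv2.contourArea)
    F=np.zeros_like(m);cv2.drawContours(F,[k],-1,1,-1)
    M=cv2.moments(F,True);u=M['m10']/M['m00']+sl[1].start;v=M['m01']/M['m00']+sl[0].start
    # mark: darkness inside eroded disc
    E=cv2.erode(F,np.ones((5,5)))>0
    dk=np.where(E,np.median(s[E])-s,0);dk=np.where(dk>10 if nm=="side" else dk>4,dk,0)
    nc,l,st,ce=cv2.connectedComponentsWithStats((dk>0).astype(np.uint8));
    i=1+np.argmax([dk[l==i].sum() for i in range(1,nc)]);vv,uu=np.nonzero(l==i);ww=dk[vv,uu]
    mu,mv=(uu*ww).sum()/ww.sum()+sl[1].start,(vv*ww).sum()/ww.sum()+sl[0].start
    sh=C[sl][F>0];
    nn=np.linalg.svd(sh-sh.mean(0))[2][2];nn*=np.sign(nn[2])
    zoff=-.002 if nm=="side" else 0
    # plane through face centre: iterate
    c=onz(nm,u,v,.048+zoff)[0]
    P=onplane(nm,[u,mu],[v,mv],c,n)
    dd=P[1]-P[0]
    print(f,"disc px",round(u,1),round(v,1),"mark px",round(mu,1),round(mv,1),len(vv),"disc W",(P[0]*1e3).round(1),"depthcentre",(sh.mean(0)*1e3).round(1),"n",nn.round(3),"mark W",(P[1]*1e3).round(1),"mark rel (x,y)",(dd@xc*1e3).round(1),(dd@yc*1e3).round(1),"pred mark",((P[0]+.01*xc+.008*yc)*1e3).round(1))
    e=onplane(nm,k[:,0,0]+sl[1].start,k[:,0,1]+sl[0].start,c,n)-c
    print("   disc ellipse",cv2.fitEllipse((np.stack([e@xc,e@yc],1)*1e3).astype(np.float32)))
E
python3 m7.py
```

```text
side7 disc px 234.1 180.2 mark px 229.1 178.5 34 disc W [605.   18.9  46. ] depthcentre [603.9  20.2  47.7] n [ 0.159 -0.656  0.738] mark W [616.6  23.6  48.6] mark rel (x,y) 10.2 7.7 pred mark [616.5  24.   48.6]
   disc ellipse ((0.36651772260665894, -0.38671785593032837), (55.04570770263672, 56.794837951660156), 59.636329650878906)
top7 disc px 266.6 158.8 mark px 264.9 154.8 38 disc W [607.1  18.3  48. ] depthcentre [605.6  18.4  61. ] n [0.993 0.005 0.116] mark W [618.3  23.3  50.5] mark rel (x,y) 9.7 7.9 pred mark [618.6  23.4  50.6]
   disc ellipse ((-0.0976826548576355, 0.009992366656661034), (54.48831558227539, 54.77002716064453), 36.15876770019531)
side3 disc px 234.1 180.2 mark px 229.2 178.5 33 disc W [605.   18.9  46. ] depthcentre [602.7  21.7  49.5] n [ 0.195 -0.659  0.727] mark W [616.4  23.6  48.6] mark rel (x,y) 10.0 7.6 pred mark [616.5  24.   48.6]
   disc ellipse ((0.3487950265407562, -0.37821057438850403), (55.20780563354492, 56.259117126464844), 54.95985412597656)
```

Both cameras give mark offsets of (10.0, 7.8) from the disc centre, against a nominal (10, 8). The spot is near (617.3, 23.5, 50.6) mm. I descend to grasp the probe.

>>> {"api": "step_arm", "payload": {"plan": [[0.4, 0, 0.02, 0, 0, 0], [0.6, 0, 0, 0, 0, 0], [0.6, 0, 0, 0, 0, 0], [0.6, 0, 0, 0, 0, 0], [0.3, 0, 0, 0, 0, 0], [0.12, 0, 0, 0, 0, 0], [0, 0, 0, 0, 0, 0]]}}

```text
t: 13.82
eef_pos: [0.5261, 0.2496, 0.0785]
tool_rot: [0.7, 0.098, 0.7, -0.098]
contact_force: [-0.3, -0.1, 0.6]
gripper_width: 1.004
```

```bash
python3 - <<'E'
from go import *
state()
p,d=bot.read_camera("side")
np.savez("pics/side8.npz",p=p,d=d)
cv2.imwrite("pics/side8.png",cv2.resize(p[205:295,150:270,::-1],(800,600),interpolation=cv2.INTER_CUBIC))
E
```

```text
t 13.82 pos [0.5261 0.2496 0.0785] w 1.004 F [-0.26 -0.15  0.64] q [-0.7   0.52  0.2   1.91 -0.15  0.72  0.87]
```

View pics/side8.png

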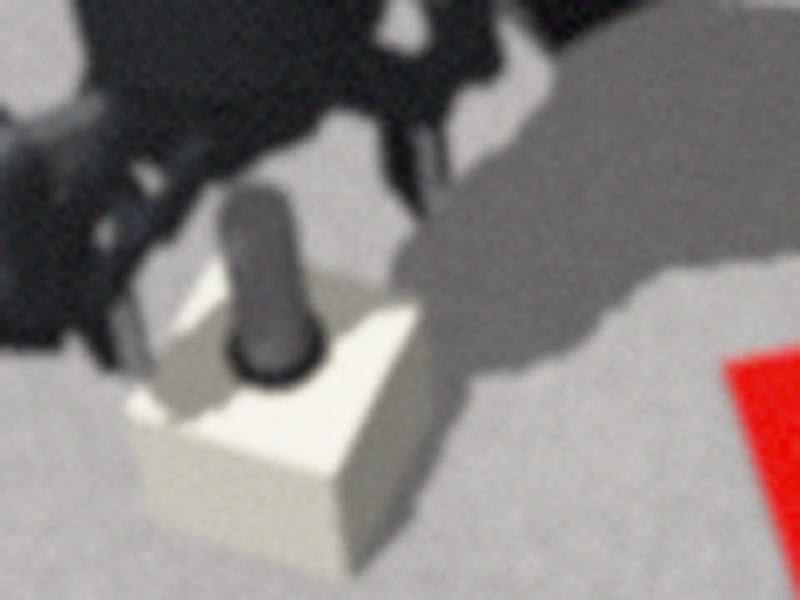

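>>> {"api": "step_arm", "payload": {"plan": [[0, 0, 0, 0, 0, 0], [0, 0, 0, 0, 0, 0], [0, 0, 0, 0, 0, 0], [0, 0, 0, 0, 0, 0], [0, 0, 0, 0, 0, 0], [0, 0, 0, 0, 0, 0]], "fingers": 1, "force": 60}}

```text
t: 14.62
eef_pos: [0.5258, 0.2501, 0.0785]
tool_rot: [0.7, 0.098, 0.701, -0.098]
contact_force: [-0.9, -0.6, 4.4]
gripper_width: 0.244
```

>>> {"api": "step_arm", "payload": {"plan": [[-0.2, 0, 0, 0, 0, 0], [-0.3, 0, 0, 0, 0, 0], [-0.4, 0, 0, 0, 0, 0], [-0.6, 0, 0, 0, 0, 0], [-0.6, 0, 0, 0, 0, 0], [-0.4, 0, 0, 0, 0, 0], [0, 0, 0, 0, 0, 0]]}}

```text
t: 15.5
eef_pos: [0.5266, 0.2504, 0.1798]
tool_rot: [0.701, 0.098, 0.7, -0.097]
contact_force: [0.3, -0.9, -1.1]
gripper_width: 0.245
```

```bash
python3 - <<'E'
from go import *
state()
for n in("side","top"):
    p,d=bot.read_camera(n);np.savez(f"pics/{n}9.npz",p=p,d=d)
p=np.load("pics/side9.npz")['p'];cv2.imwrite("pics/side9.png",cv2.resize(p[170:290,150:310,::-1],(800,600),interpolation=cv2.INTER_CUBIC))
E
```

```text
t 15.5 pos [0.5266 0.2504 0.1798] w 0.245 F [ 0.25 -0.91 -1.13] q [-0.73  0.38  0.23  1.85 -0.11  0.92  0.84]
```

View pics/side9.png

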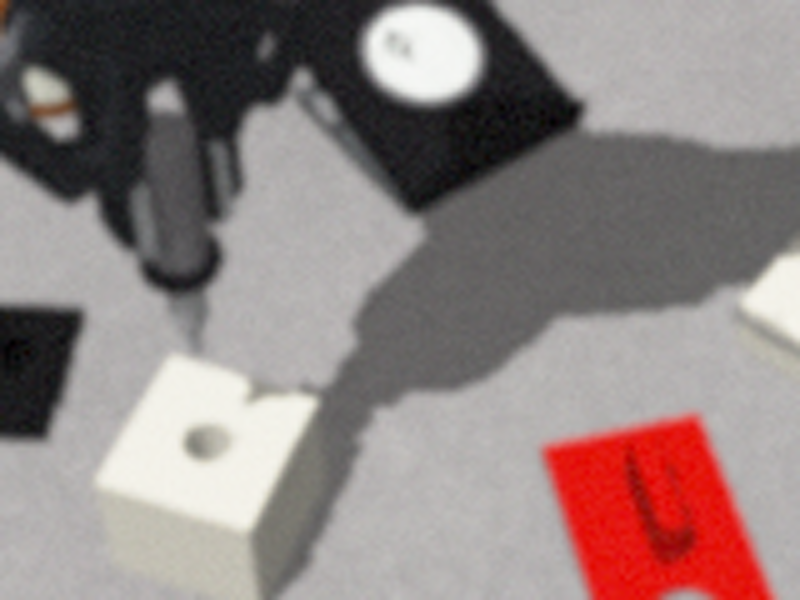

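```bash
python3 - <<'E'
from go import *
o=bot.get_obs();Rc=rot(o['tool_rot']);pos=np.array(o['eef_pos'])
for X in(-45.5,14.5,20.5,40,70.5):
    uv=proj("side",pos+Rc.apply([X/1e3,0,0]))[0]; uvz=proj("side",pos+Rc.apply([X/1e3,0,.005]))[0]
    print(X,"crop",((uv+.5-[150,170])*5).round(0),"with z+5mm",((uvz+.5-[150,170])*5).round(0))
p=np.load("pics/side9.npz")['p'];cv2.imwrite("pics/side9b.png",cv2.resize(p[190:250,165:225,::-1],(600,600),interpolation=cv2.INTER_CUBIC))
E
```

```text
-45.5 crop [161. 132.] with z+5mm [153. 124.]
14.5 crop [181. 255.] with z+5mm [174. 246.]
20.5 crop [183. 266.] with z+5mm [176. 257.]
40 crop [189. 302.] with z+5mm [182. 293.]
70.5 crop [198. 355.] with z+5mm [191. 347.]
```

View pics/side9b.png

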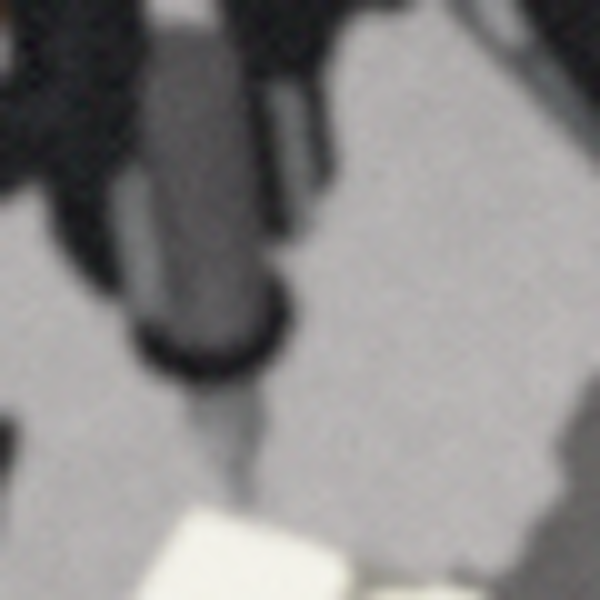

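Predicted tip and collar pixels from the TCP with zero in-hand offset match the picture to about 1 mm, so the probe hangs straight. The tip is about 70.5 mm ahead of the TCP. I move to above the spot.

>>> {"api": "step_arm", "payload": {"plan": [[0, -0.4, 0.26, 0, 0, 0], [0, -0.7, 0.45, 0, 0, 0], [0, -0.8, 0.52, 0, 0, 0], [0, -0.8, 0.52, 0, -0.008, 0], [0, -0.8, 0.52, 0, -0.011, 0], [0, -0.8, 0.4, 0, -0.011, 0], [0, -0.5, 0.3, 0, -0.0116, 0], [0, 0, 0, 0, 0, 0]]}}

```text
t: 16.6
eef_pos: [0.5857, 0.0297, 0.1826]
tool_rot: [0.784, 0.084, 0.604, -0.112]
contact_force: [-0.4, 0.3, -2.2]
gripper_width: 0.242
```

```bash
cat > m8.py <<'E'
from go import *
# stage yaw from face edges
xc,yc,n=cover_axes(-15.9)
P=[onplane("top",235+a/8.5714-.5,125+b/8.5714-.5,[.606,.0185,.048],n)[0] for a,b in((188,75),(465,152),(357,522),(90,440))]
for i,j in((3,0),(2,1),(1,0),(2,3)):
    d=P[j]-P[i];print("edge",np.linalg.norm(d).round(4),"angle in face",np.degrees(np.arctan2(d@yc,d@xc)).round(1))
S=np.array([.6173,.0235,.0506])
import sys
gap=float(sys.argv[1])
plan(S+(.0705+gap)*n,frame(-n,yc))
E
python3 m8.py .025
```

```text
edge 0.1284 angle in face 0.5
edge 0.1309 angle in face 0.1
edge 0.0958 angle in face 90.7
edge 0.0949 angle in face 89.1
t 16.6 pos [0.5857 0.0297 0.1826] w 0.242 F [-0.4   0.34 -2.17] q [-0.53  0.28  0.35  2.03  0.04  0.62  1.07]
shift now axes (units) [ 1.008  0.07  -0.075] | turn [-0.0004 -0.0005  0.0005] deg 0.3 min rows 1.0
shift in target axes [ 1.008  0.067 -0.078]
```

>>> {"api": "step_arm", "payload": {"plan": [[0.3, 0.035, -0.04, -0.0004, -0.0005, 0.0005], [0.5, 0.035, -0.04, 0, 0, 0], [0.4, 0, 0, 0, 0, 0], [0.18, 0, 0, 0, 0, 0], [0, 0, 0, 0, 0, 0]]}}

```text
t: 17.23
eef_pos: [0.5988, 0.0326, 0.1286]
tool_rot: [0.786, 0.083, 0.603, -0.108]
contact_force: [-0.6, 0.0, -0.8]
gripper_width: 0.241
```

```bash
cat > m9.py <<'E'
from go import *
import sys
xc,yc,n=cover_axes(-15.7)
S=np.array([.6173,.0235,.0506])
k=sys.argv[1]
o=bot.get_obs();Rc=rot(o['tool_rot']);pos=np.array(o['eef_pos'])
tip=pos+Rc.apply([.0705,0,0]);print("tip extended-est rel spot in face axes mm:",[round(float((tip-S)@a*1e3),2) for a in(xc,yc,n)],"tilt err deg",np.degrees(np.arccos(-Rc.apply([1,0,0])@n)).round(2))
plan(S+.0705*n,frame(-n,yc))
F=[]
for i in range(int(sys.argv[2])):
    p,d=bot.read_camera("side");F.append(bot.get_obs()['contact_force'])
F=np.array(F);print("mean F",F.mean(0).round(2),"along n",(F@n).mean().round(2),"+-",((F@n).std()/len(F)**.5).round(2))
np.savez(f"pics/side{k}.npz",p=p,d=d)
cv2.imwrite(f"pics/side{k}.png",cv2.resize(p[130:205,200:300,::-1],(800,600),interpolation=cv2.INTER_CUBIC))
for nm,q,c in(("tip",tip,(0,0,255)),("spot",S,(0,255,0))):
    print(nm,"crop px pred",((proj("side",q)[0]+.5-[200,130])*8).round(0))
E
python3 m9.py 10 10
```

```text
tip extended-est rel spot in face axes mm: [0.62, 3.83, 10.08] tilt err deg 0.09
t 17.23 pos [0.5988 0.0326 0.1286] w 0.241 F [-0.55  0.01 -0.79] q [-0.49  0.38  0.32  2.04 -0.    0.5   1.1 ]
shift now axes (units) [ 0.252 -0.094 -0.014] | turn [ 0.      0.0001 -0.0002] deg 0.1 min rows 1.0
shift in target axes [ 0.252 -0.093 -0.014]
mean F [ 0.08  0.11 -0.51] along n -0.5 +- 0.09
tip crop px pred [228. 370.]
spot crop px pred [235. 386.]
```

View pics/side10.png

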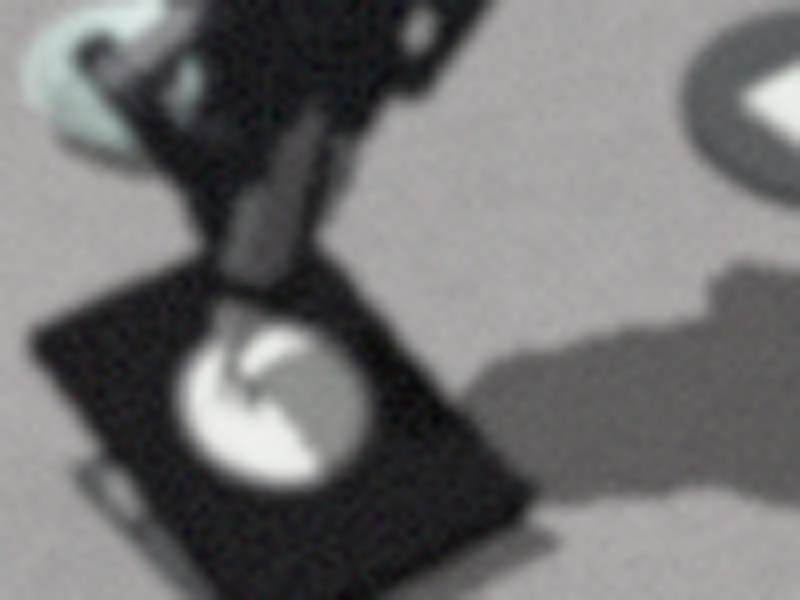

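>>> {"api": "step_arm", "payload": {"plan": [[0.0, -0.05, -0.014, 0, 0, 0], [0.0, -0.045, 0, 0, 0, 0], [0.1, 0, 0, 0, 0, 0], [0, 0, 0, 0, 0, 0], [0, 0, 0, 0, 0, 0]]}}

```text
t: 18.35
eef_pos: [0.5983, 0.0289, 0.1252]
tool_rot: [0.787, 0.084, 0.602, -0.108]
contact_force: [1.0, 0.7, -0.1]
gripper_width: 0.244
```

```bash
python3 m9.py 11 10; python3 - <<'E'
import numpy as np,cv2
p=np.load("pics/side11.npz")['p'];cv2.imwrite("pics/side11b.png",cv2.resize(p[160:200,210:260,::-1],(800,640)[:1]+(600,) if False else (750,600),interpolation=cv2.INTER_CUBIC))
E
```

```text
tip extended-est rel spot in face axes mm: [0.36, 0.16, 6.64] tilt err deg 0.15
t 18.35 pos [0.5983 0.0289 0.1252] w 0.244 F [ 0.95  0.69 -0.14] q [-0.48  0.39  0.32  2.05 -0.    0.49  1.11]
shift now axes (units) [ 0.166 -0.001 -0.006] | turn [-0.      0.0003 -0.0003] deg 0.2 min rows 1.0
shift in target axes [ 0.166 -0.001 -0.006]
mean F [ 0.07  0.33 -1.06] along n -1.02 +- 0.15
tip crop px pred [237. 372.]
spot crop px pred [235. 386.]
```

View pics/side11b.png

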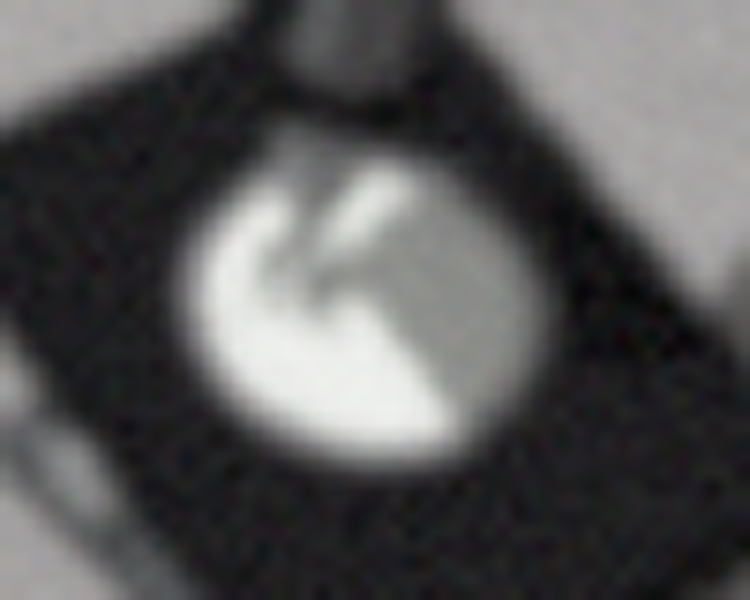

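>>> {"api": "step_arm", "payload": {"plan": [[0.06, 0, -0.003, 0, 0, 0], [0.06, 0, -0.003, 0, 0, 0], [0.04, 0, 0, 0, 0, 0], [0.04, 0, 0, 0, 0, 0], [0, 0, 0, 0, 0, 0], [0, 0, 0, 0, 0, 0]]}}

```text
t: 19.6
eef_pos: [0.6001, 0.0283, 0.1175]
tool_rot: [0.787, 0.084, 0.602, -0.108]
contact_force: [-0.4, -0.3, -0.6]
gripper_width: 0.242
```

```bash
python3 m9.py 12 20
```

```text
tip extended-est rel spot in face axes mm: [0.2, 0.14, -1.22] tilt err deg 0.16
t 19.6 pos [0.6001 0.0283 0.1175] w 0.242 F [-0.37 -0.26 -0.61] q [-0.47  0.4   0.31  2.05 -0.01  0.47  1.11]
shift now axes (units) [-0.03   0.    -0.001] | turn [-0.      0.0003 -0.0003] deg 0.2 min rows 1.0
shift in target axes [-0.03   0.    -0.001]
mean F [-0.47 -0.05 -0.81] along n -0.67 +- 0.13
tip crop px pred [234. 388.]
spot crop px pred [235. 386.]
```

>>> {"api": "step_arm", "payload": {"plan": [[0.04, 0, 0, 0, 0, 0], [0.03, 0, 0, 0, 0, 0], [0.025, 0, 0, 0, 0, 0], [0, 0, 0, 0, 0, 0], [0, 0, 0, 0, 0, 0]]}}

```text
t: 21.22
eef_pos: [0.6011, 0.0281, 0.1139]
tool_rot: [0.787, 0.084, 0.602, -0.108]
contact_force: [0.0, 1.1, 0.5]
gripper_width: 0.241
```

```bash
python3 m9.py 13 24;  python3 - <<'E'
import numpy as np,cv2
p=np.load("pics/side13.npz")['p'];cv2.imwrite("pics/side13b.png",cv2.resize(p[160:200,210:260,::-1],(750,600),interpolation=cv2.INTER_CUBIC))
E
```

```text
tip extended-est rel spot in face axes mm: [0.25, 0.22, -5.01] tilt err deg 0.17
t 21.23 pos [0.6011 0.0281 0.1139] w 0.241 F [0.02 1.12 0.53] q [-0.47  0.41  0.31  2.05 -0.01  0.46  1.11]
shift now axes (units) [-0.125 -0.002 -0.002] | turn [-0.      0.0003 -0.0003] deg 0.2 min rows 1.0
shift in target axes [-0.125 -0.002 -0.003]
mean F [-0.54  0.23  0.66] along n 0.79 +- 0.1
tip crop px pred [232. 395.]
spot crop px pred [235. 386.]
```

View pics/side13b.png

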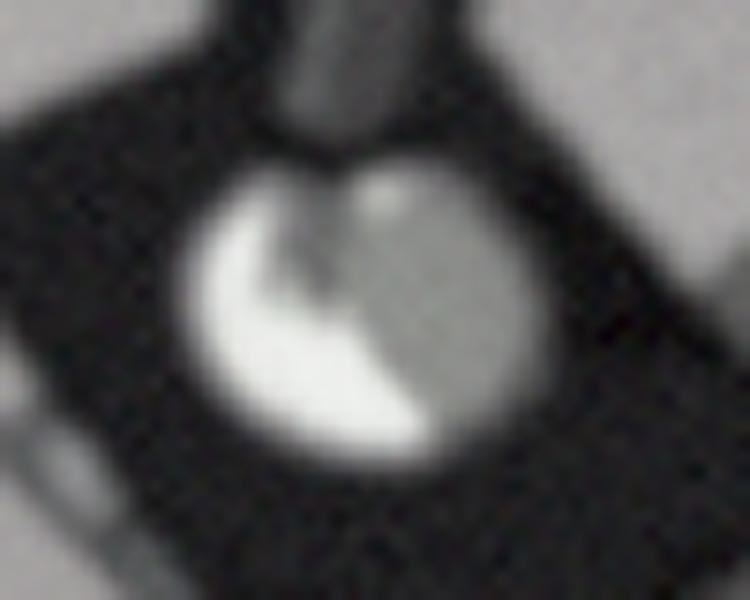

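>>> {"api": "step_arm", "payload": {"plan": [[0.025, 0, 0, 0, 0, 0], [0, 0, 0, 0, 0, 0], [0, 0, 0, 0, 0, 0]]}}

```text
t: 22.8
eef_pos: [0.6013, 0.028, 0.1129]
tool_rot: [0.787, 0.084, 0.602, -0.108]
contact_force: [-0.5, 1.1, 0.8]
gripper_width: 0.241
```

```bash
cat > acc.py <<'E'
from go import *
import sys
N=int(sys.argv[1]);xc,yc,n=cover_axes(-15.7);F=[];I=[]
for i in range(N):
    p,d=bot.read_camera("side");F.append(bot.get_obs()['contact_force']);I.append(p.astype(float))
F=np.array(F);print("along n",(F@n).mean().round(2),"+-",((F@n).std()/N**.5).round(2),"x,y",(F@xc).mean().round(2),(F@yc).mean().round(2))
A=np.mean(I,0);np.save("pics/avg.npy",A)
B=np.load("pics/side3.npz")['p'].astype(float)
f=lambda q:cv2.resize(np.clip(q[165:195,212:250,::-1],0,255).astype(np.uint8),(400,316),interpolation=cv2.INTER_CUBIC)
cv2.imwrite("pics/avg_%s.png"%sys.argv[2],np.hstack([f(A),f(B)]))
E
python3 acc.py 40 a
```

```text
along n 1.32 +- 0.06 x,y -0.38 0.23
```

View pics/avg_a.png

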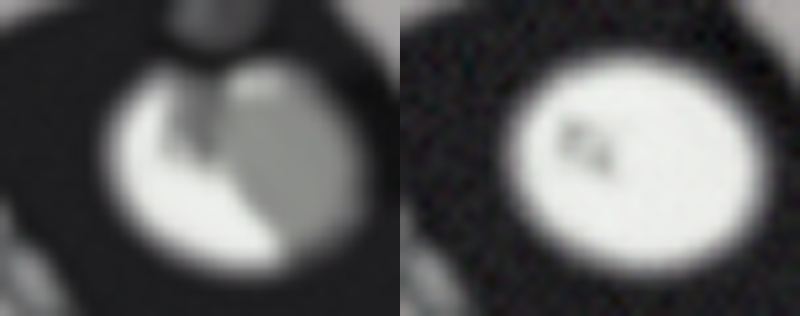

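Force is now +1.32 N against a free-hanging baseline of about -0.75 N, so about 2.1 N, or 5 mm. Next I check the tip's lateral place against the ring by comparing predicted and seen probe edges.

```bash
python3 - <<'E'
from go import *
A=np.load("pics/avg.npy").min(2);B=np.load("pics/side3.npz")['p'].min(2)
print("cols",list(range(222,242)))
for r in range(164,184): print(r,A[r,222:242].astype(int), "|",B[r,224:236] if r>173 else "")
o=bot.get_obs();Rc=rot(o['tool_rot']);pos=np.array(o['eef_pos'])
print(pos)
cam=np.array(CM['side']['origin'])
def circ(X,r):
    t=np.linspace(0,2*np.pi,73);return proj("side",pos+Rc.apply(np.stack([np.full(73,X/1e3),r/1e3*np.cos(t),r/1e3*np.sin(t)],1)))
for nm,X,r in(("collar low",20.5,15),("collar up",14.5,15),("nose mid",38,7),("nose end",55.5,7),("tip start",56,3),("tip end",65.,2.)):
    c=circ(X,r);print(nm,"ctr",c[:-1].mean(0).round(2),"u",c[:,0].min().round(1),c[:,0].max().round(1),"v",c[:,1].min().round(1),c[:,1].max().round(1))
E
```

```text
cols [222, 223, 224, 225, 226, 227, 228, 229, 230, 231, 232, 233, 234, 235, 236, 237, 238, 239, 240, 241]
164 [35 30 28 27 25 26 42 65 83 86 75 67 68 68 60 48 35 29 29 36] | 
165 [29 27 29 28 27 32 53 75 88 86 75 67 68 67 59 45 31 28 29 29] | 
166 [29 29 29 27 27 37 60 80 90 86 75 68 67 65 55 40 29 28 28 28] | 
167 [30 30 28 27 26 36 58 76 83 81 74 70 66 61 49 34 26 28 30 29] | 
168 [30 29 29 26 24 28 42 58 66 70 69 65 60 51 37 26 24 27 29 29] | 
169 [29 29 29 27 24 24 26 35 44 51 53 51 45 39 33 31 31 31 30 30] | 
170 [29 29 29 32 38 42 39 31 30 31 33 35 44 56 66 68 63 54 42 34] | 
171 [ 29  29  33  49  70  81  74  58  45  39  40  59  90 111 121 122 110  89
  71  54] | 
172 [ 29  33  50  81 111 123 112  92  78  70  71 100 141 162 162 160 144 119
  99  78] | 
173 [ 33  50  82 123 155 162 141 115 101  93  94 123 159 173 169 165 151 132
 116  97] | 
174 [ 46  79 121 168 194 185 155 127 111 102 104 124 146 154 151 149 143 135
 126 112] | [119 170 207 225 231 235 236 237 237 237 238 235]
175 [ 67 110 160 203 217 192 153 127 112 106 109 123 135 140 140 138 138 136
 133 125] | [159 202 224 
[... 828 characters left out ...]
6 229 226 226 219 209 199 214 229 234 235]
182 [ 92 147 197 225 232 234 233 232 228 222 218 203 171 146 138 138 139 139
 139 138] | [200 227 233 233 234 231 228 225 225 231 234 235]
183 [ 76 125 176 217 230 233 235 235 235 233 232 225 194 157 141 138 138 138
 138 138] | [175 216 232 233 235 236 236 233 234 233 236 233]
[0.6013581  0.02802911 0.11289332]
collar low ctr [231.13 166.79] u 224.7 237.5 v 161.7 172.0
collar up ctr [231.47 165.23] u 225.0 237.9 v 160.1 170.4
nose mid ctr [230.18 171.22] u 227.2 233.1 v 168.8 173.6
nose end ctr [229.25 175.53] u 226.4 232.1 v 173.2 177.9
tip start ctr [229.22 175.65] u 228.0 230.5 v 174.6 176.7
tip end ctr [228.76 177.81] u 227.9 229.6 v 177.1 178.5
```

The evidence puts the tip within about 1–2 mm of the ring centre, and the ring radius is 6.5 mm. I make a last check of the hung cover and the bystanders before handing in.

```bash
python3 - <<'E'
from go import *
xc,yc,n=cover_axes(-15.7)
o=state();print("tilt err",np.degrees(np.arccos(-rot(o['tool_rot']).apply([1,0,0])@n)).round(2))
D={}
for nm in("side","top"):
    p,d=bot.read_camera(nm);D[nm]=(p,d)
    C=cloud(nm,d)
    # plate interior points away from rib/eye: plate centre from release TCP
    a=np.radians(-15.9);ux=np.array([np.cos(a),np.sin(a)]);uy=np.array([-ux[1],ux[0]])
    c=np.array([.5266,-.2577])+.008*ux
    X=(C[...,:2]-c)@ux;Y=(C[...,:2]-c)@uy
    m=(abs(X)<.05)&(abs(Y)<.03)&(abs(Y)>.012)&(abs(C[...,2]-.015)<.012)&(np.hypot(X-.036,Y)>.02)
    Q=C[m];k=Q.mean(0);A=np.c_[Q[:,:2]-k[:2],np.ones(len(Q))];s=np.linalg.lstsq(A,Q[:,2],rcond=None)[0];print(nm,m.sum(),"z",k[2].round(4),"slopes deg",np.degrees(np.arctan(s[:2])).round(1))
a=cv2.resize(D["side"][0][110:185,255:355,::-1],(400,300),interpolation=cv2.INTER_CUBIC)
b=np.clip(2.*cv2.resize(D["top"][0][60:270,170:430,::-1],(400,300)),0,255).astype(np.uint8)
cv2.imwrite("pics/final.png",np.hstack([a,b]))
E
```

```text
t 24.8 pos [0.6014 0.028  0.1129] w 0.241 F [-0.33  0.89  0.41] q [-0.47  0.41  0.31  2.05 -0.01  0.46  1.11]
tilt err 0.16
side 169 z 0.0123 slopes deg [ 0.3 -0. ]
top 360 z 0.0151 slopes deg [-0.1 -0.4]
```

View pics/final.png

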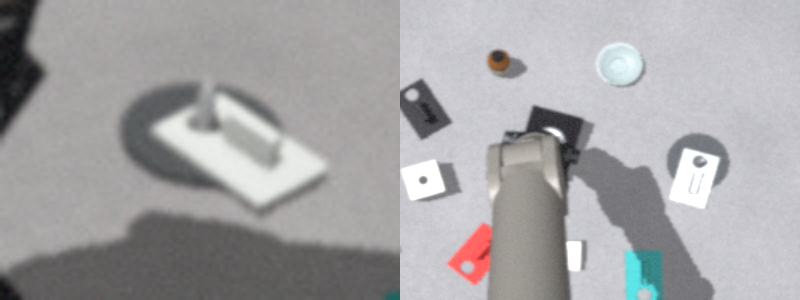

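The cover lies flat: its top is at 15 mm, with slopes under 0.5°, and the post stands through the eye (left panel 205,105). Bottle and dish look unmoved and the arm is steady, so I hand in.

```bash
python3 -c "
from station import bot
print(bot.hand_in())"
```

```text
the job is handed in; nothing more can be done
None
```

I hung the cover on the post and then held the probe pressed on the marked ring, square to the face. I handed the job in at about 25 s.

**Cover:** it lies flat on the base with the post through its eye. Depth readings put its top at 15 mm from the top camera (12 mm from the side camera, which reads about 2 mm low), with slopes under 0.5°.

**Probe:**
- **Squareness:** the tool axis is 0.16° from the estimated face normal.
- **Push:** the wrist force is about 2.1 N above the free-hanging baseline, so the tip is pushed in about 5 mm. The two baseline readings differed (−0.5 and −1.0 N), so that is good to about ±0.7 mm. By position alone it would be nearer 6 mm, because contact began about 1 mm later than computed.
- **Place in the ring:** the tip is an estimated 1–2 mm from the ring centre; the ring's radius is 6.5 mm. The two cameras disagree by up to about 3 mm here. The tip itself was only coarsely resolved in the side view, and the arm blocked the top view, so the ring position is my least certain check.

**Bystanders:** the bottle and dish look unmoved in the last picture. The slide box was mostly hidden by the arm there, and no move went near it.

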